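# Pile covers squarely in the scraping clamp and lock them down

### The job

Lay the two loose orange covers from the bench, one after the other, squarely on the orange cover that already sits on the clamp's seat, so that the three make one straight, flush-edged pile; set them down, do not drop them. Then turn the blue wing knob counter-clockwise (seen from above) all the way to its stop, so that the clamp arm swings over and its foot holds the pile for scraping. Leave the pile square, and leave the other things on the bench where they are.

Things in the scene. Friction and masses are not known exactly. Their poses are not given: they have to be found in the camera images.
- cover_a_center (a point): orange molded cover plate, 100 x 50 x 12 mm, about 65 g, flat on both faces and alike both ways round (half a turn or upside down makes no difference). Point: its centre, half-way up; x along its 100 mm length, y across its 50 mm width, z up. It lies flat and loose on the bench.
- cover_b_center (a point): orange molded cover plate, 100 x 50 x 12 mm, about 65 g, flat on both faces and alike both ways round (half a turn or upside down makes no difference). Point: its centre, half-way up; x along its 100 mm length, y across its 50 mm width, z up. It lies flat and loose on the bench. Same part as the other loose cover; either may go on first.
- cover_first_center (a point): orange molded cover plate, 100 x 50 x 12 mm, about 65 g, flat on both faces and alike both ways round (half a turn or upside down makes no difference). Point: its centre, half-way up; x along its 100 mm length, y across its 50 mm width, z up. It lies loose on the clamp's seat, overhanging it by about 5 mm all round, its centre 22 mm above the bench; the next two belong on it, their centres 12 and 24 mm above this one.
- seat (a point): centre of the top face (16 mm above the bench) of the clamp's aluminium seat, 90 x 40 mm, which stands on a dark steel base plate screwed to the bench (10 mm thick, 80 mm wide, from 67 mm on this point's +x side to 183 mm on its -x side). x along the pile and the base plate, z up. The wing knob's axis is 86 mm from here towards -x.
- socket_top (a point): centre of the mouth of an upright steel bayonet socket for a tool handle, fixed to the base plate beyond the knob: 32 mm diameter, top 100 mm above the bench. Its near side is 46 mm from the knob's axis, so the wings pass it at 18 mm, and fingers that open wide around the wings at the start would strike it: open them only some 35 to 45 mm there.
- wing_grip (a point): middle of the wing knob, on its upright turning axis, 106 mm above the bench. The wings are one straight blue blade 56 mm long (along this point's x), 10 mm thick (along y), 94 to 118 mm above the bench; pinch it across its thickness from above. z up. The knob does not rise or sink as it turns. The steel clamp arm is below it (at most 84 mm above the bench) and points along x.
- clamp (a joint): angle of wing knob and clamp arm (rad): 0 to 0.3 at the start, the arm swung clear beside the pile; grows counter-clockwise seen from above up to its stop at 1.57, where arm and wings lie along the pile. It turns stiffly (0.06 N m) and stays where it is left.
- foot_face (a point): centre of the lower face of the clamp's round rubber foot (28 mm diameter) at the arm's end, 86 mm from the knob's axis. A cam lowers it 6 mm per rad as the knob turns: it clears a full pile, whose top is 52 mm above the bench, until the last 0.2 rad, where it presses lightly (about 1.5 N) on the pile's middle.
- gear_center (a point): bystander: black nylon gear blank lying flat, 53 mm diameter, 12 mm high with a hub to 18 mm. Point: on its axis, 9 mm up.
- bushing_center (a point): bystander: white acetal bushing standing on its 36 mm flange, 24 mm high. Point: centre, half-way up.
- scraper_center (a point): bystander: chrome hand scraper lying flat, 175 mm long, handle 15 mm thick towards -x and blade towards +x. Point: in the handle near the blade, 7.5 mm up.
- puller_center (a point): bystander: squat aluminium sprue puller, 38 mm diameter, 30 mm high. Point: centre, half-way up.
There are look-alikes about, which are no part of the job. Leave any black, green or pink look-alike of the part that bears cover_first_center alone.

How it is judged:
By the outcome, as a careful person would: the job done as asked, in the order asked, and still so for the second after the job is handed in, with the robot touching nothing.
It also fails if it takes over 61 s, if anything falls off the work surface, if the arm or the gripper's body presses on something with over 40 N, if the wrist force passes 120 N, or if a joint passes its speed limit or range.

### The arm

A 7-joint arm with a two-finger parallel gripper is mounted at the origin on the work surface. World frame = base frame: x ahead of the robot, y to its left, z up, the work surface at z = 0. Lengths are in m, angles in rad, forces in N, time in s.
With the tool pointing down it reaches from about 0.425 to 0.925 m from the base axis. Payload 6.8 kg.
Tool frame: the origin (TCP) lies at the very end of the fingers, on their centre line; the grasp point (between the pads) lies 19 mm behind it (bot.grasp_offset is the distance from the TCP to the grasp point, in m); z points along the fingers, y is the direction in which the jaws open and shut (so a half turn about z gives the same grasp; the last joint's range is limited). The gripper opens to 85 mm and grips with 20 to 120 N. Pads are 22 mm wide; open, the fingers measure 114 mm over their backs; the gripper's body (76 mm by 85 mm) begins 54 mm behind the grasp point. The pads swing forward as they close: fully open they stand 13 mm farther back than shut.
Start: joints at [-1.364, 0.477, 0.022, 1.555, -0.011, 1.109, -0.083], TCP at [0.209, 0.642, 0.231] pointing down, gripper open.
Joint ranges: [-2.96, 2.96], [-0.34, 2.1], [-1.41, 1.46], [0.24, 2.44], [-1.37, 4.51], [0.17, 1.92], [-2.96, 2.96]. Speed limits (rad/s): [2.39, 2.39, 3.14, 3.14, 3.14, 3.14, 3.14].

### API

Orientations are given as a unit quaternion [w, x, y, z].
In Python, from station import monitor, cams, bot, finder gives the robot as it stands.
- The arm moves only by the tool jog_arm, never from a script. Its argument "plan" is a list of rows, each an object of numbers: "x", "y", "z": the shift along the tool's x, y, z as a fraction of full scale; "wx", "wy", "wz": the turn, a rotation vector about the tool's x, y, z as a fraction of full scale. A call has 1 to 12 rows; each row is the pose to reach, as a shift and turn from the pose measured when the call began, along the tool's axes at that moment, turning the shorter way round; what a row does not reach only later rows make up. Full scale, the value 1, is 20 cm for a shift and 180 degrees for a turn. A row lasts 1/12 s, in which the tool goes at most 41.7 mm and 7.16 degrees, less where a joint would pass 70% of its speed; a pose out of reach is approached as far as the arm can. A call with a number of a shift or a turn outside -1 to 1 is refused whole. A call with a gripper value outside its range is refused whole. "hand" is the opening, from -1 (shut) to 1 (fully open), set as the call begins (left out, the last holds). The fingers move at their own pace and stop on an object; "grip_force" is the grip in N (left out, the last holds). Time passes only in rows, so rows that repeat a pose let the fingers close. It gives the time, the measured TCP pose, the force and the opening at its end, in the units of the state.
- monitor.get_obs(): the state, without advancing time (a new reading comes with each control period).
- cams.read_camera(name): name is "scene" or "top" or "wrist"; returns the picture (480x640x3 uint8, red, green, blue); there is no depth.
- cams.get_calibration(name): a dict with "fx", "fy", "cx", "cy" (pixels), "extrinsics" (4x4, takes a point from world to camera coordinates). Camera axes: x right, y down, z forward; pixel columns grow to the right and rows downward; lengths in m; the calibration is good to about 2 mm. A picture is of the moment at which its call begins: read the wrist's pose just before it. get_calibration takes no time and is no camera call; for the wrist camera it gives the pose at the moment of the call.
- bot.hand_in(): hands the job in, once; it reports no verdict.
Trained networks look in the newest picture that a camera, given by its name, has taken for a name from the list of things; names that differ only in an ending like _2 or _b are one class to them, and where a whole thing is asked for, a point or a joint stands for the part that bears it (a point fixed in the world has none). Each returns a list of dicts, best first, with "confidence" (0 to 1); they miss things now and then, are a little off and sometimes report something else, mostly with a low value. They report only what shows in the picture. A call takes as long as a camera call. They do not tell look-alikes from the thing itself.
- finder.find_in(camera, target): "bbox" ([left, top, width, height] in pixels, round what is visible of it).
- finder.place_of(camera, target): "location" ([column, row] in pixels: a listed point, or the origin of a listed thing).
The state is a dict: "t": time; "q": joint angles; "joint_vel": joint speeds; "joint_torque": joint torques, N m; "eef_pos": TCP position; "tool_rot": TCP orientation; "contact_force": force on the tool from outside, world axes, zero at the start; "torque": the same for the moment, N m; "gripper_width": opening from 0.0 (shut) to 1.0 (fully open).
Only numpy, scipy, OpenCV 4.12 (cv2) and the standard library are available. Lean on these libraries where they do the work, as an engineer would, in place of code of your own. Each camera call takes 0.05 s, during which the arm holds its last target. There are 200 camera calls.

## Working session

There is one attempt and no reset: what is moved stays moved. The work goes in short steps, Python scripts to look and compute and a tool call to move; the robot and the scene stay as the last step left them, time stands still between calls to the robot, and variables do not carry over. Pictures are saved under pics/ and viewed, about 8 in all and at most 12, crops included, and the job is handed in when it is done.

Besides the shell and the picture viewer there is one more tool, called after "Request:" as name([rows], argument=value, ...), one row to a line, values as JSON. jog_arm: Moves the arm, as the interface text tells. Shift numbers are shares of 20 cm and turn numbers shares of 180 degrees, none past 1 either way. Its arguments: {"type":"object","properties":{"plan":{"type":"array","items":{"type":"object","properties":{"x":{"type":"number","minimum":-1,"maximum":1},"y":{"type":"number","minimum":-1,"maximum":1},"z":{"type":"number","minimum":-1,"maximum":1},"wx":{"type":"number","minimum":-1,"maximum":1},"wy":{"type":"number","minimum":-1,"maximum":1},"wz":{"type":"number","minimum":-1,"maximum":1}}}},"hand":{"type":"number"},"grip_force":{"type":"number"}},"required":["plan"]}

```bash
ls; mkdir -p pics; python3 - <<'E'
from station import monitor,cams,bot,finder
import cv2,numpy as np
o=monitor.get_obs();print(o['t'],o['eef_pos'],o['tool_rot'],o['gripper_width'])
for c in ('top','scene'):
    im=cams.read_camera(c);cv2.imwrite(f'pics/{c}0.png',im[:,:,::-1])
    k=cams.get_calibration(c);print(c,k['fx'],k['cx'],k['cy'],np.round(k['extrinsics'],3).tolist())
for n in ('cover_a_center','cover_first_center','wing_grip','socket_top','foot_face','seat'):
    print(n,[(np.round(d['location']).tolist(),round(d['confidence'],2)) for d in finder.place_of('top',n)])
E
```

```text
pics
0.0 [0.20883086 0.64125205 0.23032506] [-7.61601493e-05  1.56742305e-01  9.87639111e-01 -9.11269445e-04] 1.000305885445138
top 462.9499257444892 319.42206408077703 236.91081043383198 [[0.009, -1.0, -0.009, -0.07], [-0.987, -0.007, -0.158, 0.579], [0.158, 0.011, -0.987, 0.947], [0.0, 0.0, 0.0, 1.0]]
scene 495.34731373759763 313.626220834606 242.92832432136066 [[0.524, 0.851, -0.023, -0.223], [0.469, -0.311, -0.827, -0.21], [-0.711, 0.422, -0.562, 1.455], [0.0, 0.0, 0.0, 1.0]]
cover_a_center [([182.0, 221.0], 0.74), ([362.0, 249.0], 0.19)]
cover_first_center [([357.0, 153.0], 0.96), ([247.0, 279.0], 0.91), ([322.0, 270.0], 0.88), ([319.0, 352.0], 0.6), ([486.0, 253.0], 0.34)]
wing_grip [([361.0, 250.0], 0.85)]
socket_top [([394.0, 244.0], 0.62)]
foot_face [([346.0, 213.0], 0.4)]
seat [([323.0, 267.0], 0.67), ([436.0, 314.0], 0.55)]
```

View pics/top0.png

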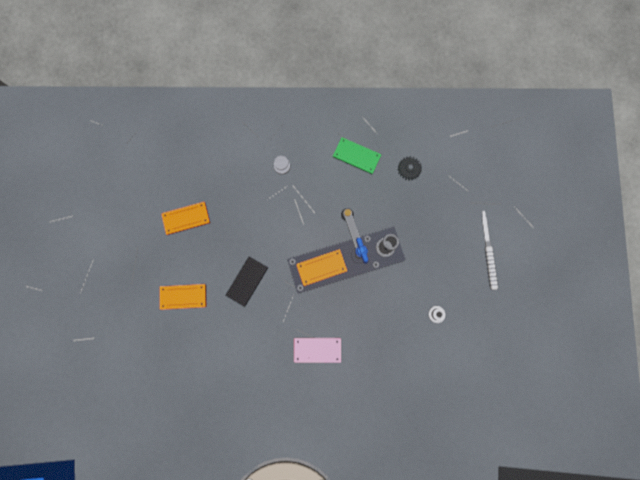

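View pics/scene0.png

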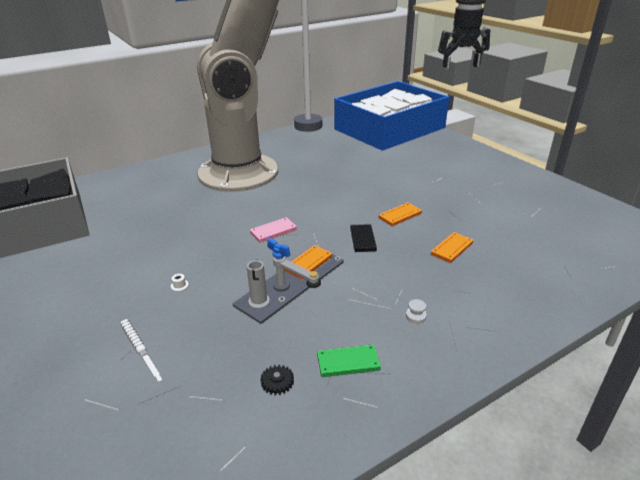

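The top view shows the loose orange covers at about (186,218) and (183,297). The seated one is at (322,268), the knob at (361,250), and the arm's foot is swung up to (348,213). The green, pink and black plates are look-alikes.

```bash
cat > h.py <<'E'
from station import monitor,cams,bot,finder
import cv2,numpy as np
from scipy.spatial.transform import Rotation as R
def rot(q): return R.from_quat([q[1],q[2],q[3],q[0]]).as_matrix()
def plane(k,uv,z):
    E=np.array(k['extrinsics']);Rm,t=E[:3,:3],E[:3,3];c=-Rm.T@t
    uv=np.atleast_2d(uv).astype(float)
    d=np.c_[(uv[:,0]-k['cx'])/k['fx'],(uv[:,1]-k['cy'])/k['fy'],np.ones(len(uv))]@Rm
    return c+d*((z-c[2])/d[:,2])[:,None]
def project(k,p):
    E=np.array(k['extrinsics']);q=np.atleast_2d(p)@E[:3,:3].T+E[:3,3]
    return np.c_[k['fx']*q[:,0]/q[:,2]+k['cx'],k['fy']*q[:,1]/q[:,2]+k['cy']]
def orange(im,z,k,minA=400,lo=(5,120,90),hi=(24,255,255)):
    m=cv2.inRange(cv2.cvtColor(im,cv2.COLOR_RGB2HSV),lo,hi)
    m=cv2.morphologyEx(m,cv2.MORPH_CLOSE,np.ones((5,5)))
    out=[]
    for c in cv2.findContours(m,cv2.RETR_EXTERNAL,cv2.CHAIN_APPROX_NONE)[0]:
        if cv2.contourArea(c)<minA: continue
        P=plane(k,c[:,0]+0.0,z)[:,:2].astype(np.float32)
        (cx,cy),(w,h),a=cv2.minAreaRect(P*1000)
        if w<h: w,h,a=h,w,a+90
        out.append((c[:,0].mean(0).round(),round(cx,1),round(cy,1),round(w,1),round(h,1),round((a+90)%180-90,1)))
    return out
def tool(p):
    """world point -> shift in tool axes, units of 0.2 m"""
    o=monitor.get_obs(); return (rot(o['tool_rot']).T@(np.array(p)-o['eef_pos'])/0.2).round(4)
def yaw(): # tool y axis direction in world, deg mod 180
    y=rot(monitor.get_obs()['tool_rot'])[:,1]; return np.degrees(np.arctan2(y[1],y[0]))
E
python3 - <<'E'
from h import *
k=cams.get_calibration('top');im=cv2.imread('pics/top0.png')[:,:,::-1].copy()
for z in (.012,.028):
    for r in orange(im,z,k): print(z,r)
print('knob',plane(k,[361,250],.106),'sock',plane(k,[390,244],.1),'yaw',yaw())
w=cams.get_calibration('wrist');E=np.array(w['extrinsics']);o=monitor.get_obs()
print('wristcam',w['fx'],w['cx'],w['cy'],'cam in tool',rot(o['tool_rot']).T@(-E[:3,:3].T@E[:3,3]-o['eef_pos']),'cam axes in tool',(rot(o['tool_rot']).T@E[:3,:3].T).round(2).tolist())
E
```

```text
0.012 (array([182., 296.]), 452.1, 231.9, 98.6, 50.2, -86.3)
0.012 (array([321., 267.]), 518.3, -70.0, 102.2, 52.4, -70.3)
0.012 (array([185., 218.]), 626.5, 235.9, 100.7, 51.1, -73.6)
0.028 (array([182., 296.]), 451.6, 227.1, 97.1, 49.4, -86.3)
0.028 (array([321., 267.]), 516.9, -70.1, 100.6, 51.5, -70.3)
0.028 (array([185., 218.]), 623.3, 231.0, 99.1, 50.3, -73.6)
knob [[ 0.5445004  -0.14978364  0.106     ]] sock [[ 0.55795734 -0.2088114   0.1       ]] yaw 71.96416129785233
wristcam 380.9492617594061 313.16514616684094 237.48353307032647 cam in tool [ 0.06689314 -0.00058795 -0.14255366] cam axes in tool [[-0.0, -0.96, -0.27], [1.0, -0.0, -0.0], [0.0, -0.27, 0.96]]
```

Request:
jog_arm([
  {"x": -1,"y": -0.49,"z": 0.2,"wz": 0.309},
  {"x": -1,"y": -0.49,"z": 0.2,"wz": 0.309},
  {"x": -1,"y": -0.49,"z": 0.2,"wz": 0.309},
  {"x": -1,"y": -0.49,"z": 0.2,"wz": 0.309},
  {"x": -1,"y": -0.49,"z": 0.2,"wz": 0.309},
  {"x": -1,"y": -0.49,"z": 0.2,"wz": 0.309},
  {"x": -1,"y": -0.49,"z": 0.2,"wz": 0.309},
  {"x": -1,"y": -0.49,"z": 0.2,"wz": 0.309},
], hand=1, grip_force=30)

```text
invalid input at $.plan[0]: expected keys x, y, z, wx, wy, wz
```

```bash
python3 - <<'E'
from h import *
print(tool([.6265,.236,.15]),yaw())
E
```

```text
[-2.6133 -1.2827  0.406 ] 71.96416129785233
```

Request:
jog_arm([
  {"x": -1,"y": -0.49,"z": 0.2,"wx": 0,"wy": 0,"wz": 0.309},
  {"x": -1,"y": -0.49,"z": 0.2,"wx": 0,"wy": 0,"wz": 0.309},
  {"x": -1,"y": -0.49,"z": 0.2,"wx": 0,"wy": 0,"wz": 0.309},
  {"x": -1,"y": -0.49,"z": 0.2,"wx": 0,"wy": 0,"wz": 0.309},
  {"x": -1,"y": -0.49,"z": 0.2,"wx": 0,"wy": 0,"wz": 0.309},
  {"x": -1,"y": -0.49,"z": 0.2,"wx": 0,"wy": 0,"wz": 0.309},
  {"x": -1,"y": -0.49,"z": 0.2,"wx": 0,"wy": 0,"wz": 0.309},
  {"x": -1,"y": -0.49,"z": 0.2,"wx": 0,"wy": 0,"wz": 0.309},
], hand=1, grip_force=30)

```text
t: 1.07
eef_pos: [0.3706, 0.4848, 0.1911]
tool_rot: [0.0, 0.604, 0.797, -0.0]
contact_force: [-0.8, 1.1, -0.6]
gripper_width: 1.0
```

```bash
python3 - <<'E'
from h import *
print(tool([.6265,.236,.15]),yaw())
E
```

```text
[-1.5442  0.8937  0.2071] 15.750619453719644
```

Request:
jog_arm([
  {"x": -0.8,"y": 0.46,"z": 0.1,"wx": 0,"wy": 0,"wz": -0.003},
  {"x": -0.8,"y": 0.46,"z": 0.1,"wx": 0,"wy": 0,"wz": -0.003},
  {"x": -0.8,"y": 0.46,"z": 0.1,"wx": 0,"wy": 0,"wz": -0.003},
  {"x": -0.8,"y": 0.46,"z": 0.1,"wx": 0,"wy": 0,"wz": -0.003},
  {"x": -0.8,"y": 0.46,"z": 0.1,"wx": 0,"wy": 0,"wz": -0.003},
])

```text
t: 1.48
eef_pos: [0.5065, 0.3504, 0.1713]
tool_rot: [0.002, 0.602, 0.798, -0.001]
contact_force: [-0.2, -1.3, 0.5]
gripper_width: 1.0
```

```bash
python3 - <<'E'
from h import *
print(tool([.6265,.236,.15]),yaw())
E
```

```text
[-0.7146  0.4194  0.1094] 15.96741507453899
```

Request:
jog_arm([
  {"x": -0.714,"y": 0.42,"z": 0.109,"wx": 0,"wy": 0,"wz": -0.003},
  {"x": -0.714,"y": 0.42,"z": 0.109,"wx": 0,"wy": 0,"wz": -0.003},
  {"x": -0.714,"y": 0.42,"z": 0.109,"wx": 0,"wy": 0,"wz": -0.003},
  {"x": -0.714,"y": 0.42,"z": 0.109,"wx": 0,"wy": 0,"wz": -0.003},
  {"x": -0.714,"y": 0.42,"z": 0.109,"wx": 0,"wy": 0,"wz": -0.003},
  {"x": -0.714,"y": 0.42,"z": 0.109,"wx": 0,"wy": 0,"wz": -0.003},
  {"x": -0.714,"y": 0.42,"z": 0.109,"wx": 0,"wy": 0,"wz": -0.003},
])

```text
t: 2.07
eef_pos: [0.6266, 0.2359, 0.1498]
tool_rot: [0.001, 0.599, 0.801, -0.001]
contact_force: [-0.3, 0.2, 0.3]
gripper_width: 0.999
```

```bash
python3 - <<'E'
from h import *
o=monitor.get_obs();im=cams.read_camera('wrist');k=cams.get_calibration('wrist')
cv2.imwrite('pics/w1.png',im[:,:,::-1])
print(o['eef_pos'],yaw());
for r in orange(im,.012,k,3000): print(r)
E
```

```text
[0.62657713 0.23587567 0.14980806] 16.566533754983226
(array([316., 220.]), 628.3, 237.3, 99.4, 49.8, -73.5)
(array([ 86., 158.]), 455.8, 233.8, 99.8, 53.8, -86.2)
```

View pics/w1.png

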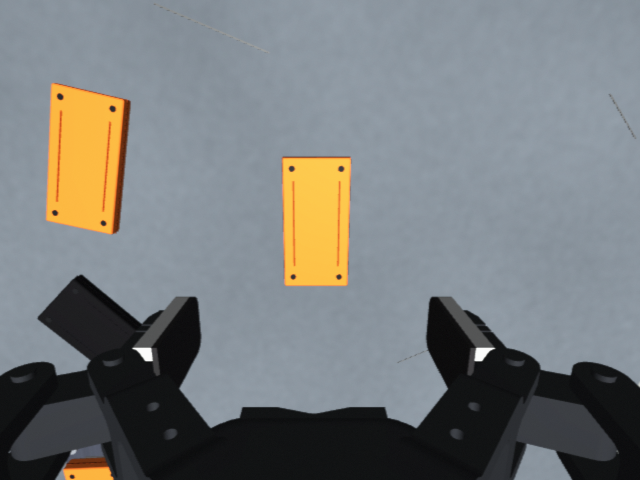

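The wrist view shows cover A centred at (316,220), square to the jaws. I'll descend and grip it.

Request:
jog_arm([
  {"x": 0.004,"y": 0.01,"z": 0.2,"wx": 0,"wy": 0,"wz": 0},
  {"x": 0.004,"y": 0.01,"z": 0.4,"wx": 0,"wy": 0,"wz": 0},
  {"x": 0.004,"y": 0.01,"z": 0.57,"wx": 0,"wy": 0,"wz": 0},
  {"x": 0.004,"y": 0.01,"z": 0.67,"wx": 0,"wy": 0,"wz": 0},
  {"x": 0.004,"y": 0.01,"z": 0.72,"wx": 0,"wy": 0,"wz": 0},
  {"x": 0.004,"y": 0.01,"z": 0.744,"wx": 0,"wy": 0,"wz": 0},
  {"x": 0.004,"y": 0.01,"z": 0.744,"wx": 0,"wy": 0,"wz": 0},
  {"x": 0.004,"y": 0.01,"z": 0.744,"wx": 0,"wy": 0,"wz": 0},
])

```text
t: 2.78
eef_pos: [0.6286, 0.2395, 0.0027]
tool_rot: [0.002, 0.598, 0.802, 0.001]
contact_force: [0.2, 0.3, 0.2]
gripper_width: 1.0
```

Request:
jog_arm([
  {"x": 0,"y": 0,"z": 0,"wx": 0,"wy": 0,"wz": 0},
  {"x": 0,"y": 0,"z": 0,"wx": 0,"wy": 0,"wz": 0},
  {"x": 0,"y": 0,"z": 0,"wx": 0,"wy": 0,"wz": 0},
  {"x": 0,"y": 0,"z": 0,"wx": 0,"wy": 0,"wz": 0},
  {"x": 0,"y": 0,"z": 0,"wx": 0,"wy": 0,"wz": 0},
  {"x": 0,"y": 0,"z": 0,"wx": 0,"wy": 0,"wz": 0},
], hand=-1, grip_force=30)

```text
t: 3.28
eef_pos: [0.6293, 0.2399, 0.0042]
tool_rot: [0.002, 0.598, 0.802, 0.002]
contact_force: [-2.5, 0.3, 6.8]
gripper_width: 0.57
```

```bash
python3 - <<'E'
from h import *
im=cams.read_camera('wrist');cv2.imwrite('pics/w2.png',im[:,:,::-1])
o=monitor.get_obs();print(o['eef_pos'],yaw(),o['gripper_width'],o['contact_force'])
E
```

```text
[0.62934212 0.23993421 0.0042258 ] 16.611538006038646 0.5721318511458613 [-1.40015988 -0.42028639  6.64728775]
```

View pics/w2.png

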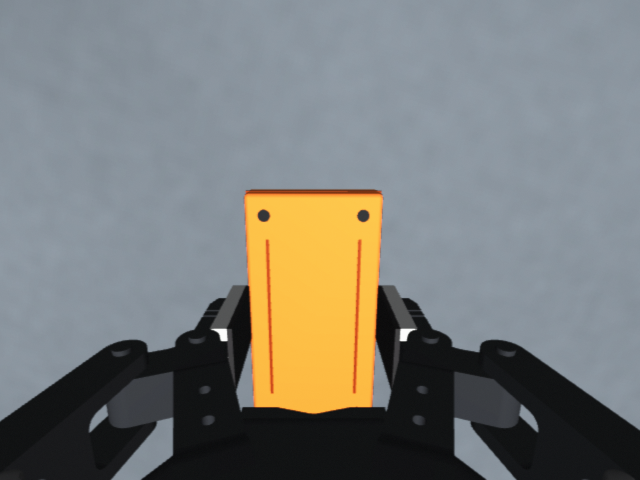

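The cover is gripped at about 48.6 mm and looks square. I'll lift it and carry it to a viewpoint past the seat.

```bash
cat >> h.py <<'E'
def held(im,k,o,dz=.0078):
    """far top edge of held cover: tool-frame end points (mm)"""
    v=cv2.cvtColor(im,cv2.COLOR_RGB2HSV); m=cv2.inRange(v,(5,120,200),(26,255,255)).astype(bool)
    rows=[];cols=[]
    for c in range(150,480):
        r=np.flatnonzero(m[120:300,c])
        if len(r)>60: cols.append(c);rows.append(r[0]+120)
    cols,rows=np.array(cols),np.array(rows); c0,c1=cols.min(),cols.max()
    s=(cols>c0+8)&(cols<c1-8); f=np.polyfit(cols[s],rows[s],1)
    uv=[[c0,np.polyval(f,c0)],[c1+1,np.polyval(f,c1+1)]]
    P=plane(k,uv,o['eef_pos'][2]+dz)
    return np.round(uv,1).tolist(),((P-o['eef_pos'])@rot(o['tool_rot'])*1000).round(1).tolist()
E
python3 - <<'E'
from h import *
o=monitor.get_obs();print(held(cv2.imread('pics/w2.png')[:,:,::-1].copy(),cams.get_calibration('wrist'),o))
E
```

```text
([[247.0, 194.0], [380.0, 194.0]], [[45.4, -23.3, -8.0], [45.4, 24.0, -7.7]])
```

Request:
jog_arm([
  {"x": 0,"y": 0,"z": -0.1,"wx": 0,"wy": 0,"wz": 0},
  {"x": 0,"y": 0,"z": -0.25,"wx": 0,"wy": 0,"wz": 0},
  {"x": -0.1,"y": -0.06,"z": -0.42,"wx": 0,"wy": 0,"wz": -0.017},
  {"x": -0.25,"y": -0.15,"z": -0.55,"wx": 0,"wy": 0,"wz": -0.017},
  {"x": -0.4,"y": -0.24,"z": -0.68,"wx": 0,"wy": 0,"wz": -0.017},
  {"x": -0.56,"y": -0.33,"z": -0.78,"wx": 0,"wy": 0,"wz": -0.017},
  {"x": -0.73,"y": -0.43,"z": -0.88,"wx": 0,"wy": 0,"wz": -0.017},
  {"x": -0.9,"y": -0.53,"z": -0.96,"wx": 0,"wy": 0,"wz": -0.017},
  {"x": -1,"y": -0.6,"z": -0.98,"wx": 0,"wy": 0,"wz": -0.017},
])

```text
t: 4.08
eef_pos: [0.5709, 0.0105, 0.2029]
tool_rot: [0.004, 0.577, 0.817, 0.003]
contact_force: [1.0, -0.9, -1.2]
gripper_width: 0.572
```

```bash
python3 - <<'E'
from h import *
print(tool([.537,-.127,.2]),yaw(),monitor.get_obs()['gripper_width'])
E
```

```text
[-0.5912 -0.3898  0.0125] 19.5258634690243 0.5717610099637823
```

Request:
jog_arm([
  {"x": -0.15,"y": -0.1,"z": 0,"wx": 0,"wy": 0,"wz": 0},
  {"x": -0.3,"y": -0.2,"z": 0,"wx": 0,"wy": 0,"wz": 0},
  {"x": -0.45,"y": -0.3,"z": 0,"wx": 0,"wy": 0,"wz": 0},
  {"x": -0.59,"y": -0.39,"z": 0,"wx": 0,"wy": 0,"wz": 0},
  {"x": -0.59,"y": -0.39,"z": 0,"wx": 0,"wy": 0,"wz": 0},
  {"x": -0.59,"y": -0.39,"z": 0,"wx": 0,"wy": 0,"wz": 0},
  {"x": -0.59,"y": -0.39,"z": 0,"wx": 0,"wy": 0,"wz": 0},
])

```text
t: 4.67
eef_pos: [0.5369, -0.1264, 0.2027]
tool_rot: [0.004, 0.577, 0.817, 0.003]
contact_force: [-0.5, 1.5, -0.8]
gripper_width: 0.573
```

```bash
python3 - <<'E'
from h import *
o=monitor.get_obs();im=cams.read_camera('wrist');k=cams.get_calibration('wrist')
cv2.imwrite('pics/w3.png',im[:,:,::-1])
print(o['eef_pos'],yaw(),rot(o['tool_rot'])[:,2].round(4));
for r in orange(im,.028,k,1500): print('all',r)
for r in orange(im,.028,k,1500,(5,120,200),(26,255,255)): print('bright',r)
print(held(im,k,o))
E
```

```text
[ 0.53691968 -0.12640803  0.2027368 ] 19.607070569352306 [ 0.0098  0.0011 -1.    ]
all (array([313., 248.]), 555.0, -169.7, 309.7, 116.7, -70.6)
bright (array([313., 247.]), 554.7, -169.2, 308.5, 116.4, -70.5)
([[247.0, 152.9], [380.0, 155.3]], [[60.4, -22.2, -8.1], [59.6, 23.7, -7.7]])
```

View pics/w3.png

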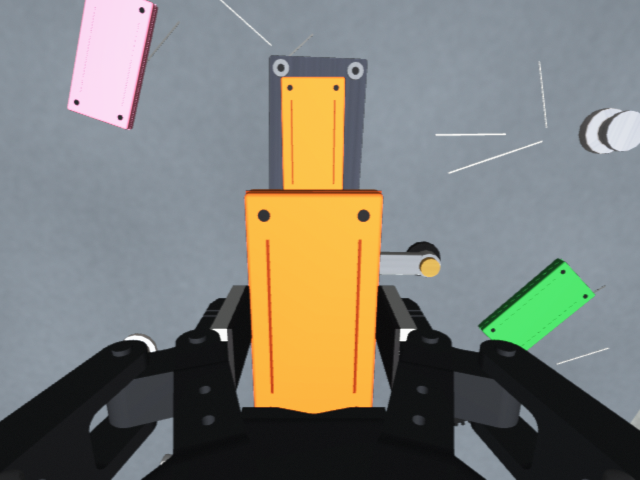

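```bash
cat >> h.py <<'E'
def endrect(im,k,o,r0,r1,c0,c1,z):
    """far-end corners (left,right) & axis of a bright orange top face in window; world mm"""
    v=cv2.cvtColor(im,cv2.COLOR_RGB2HSV); m=cv2.inRange(v,(5,120,200),(26,255,255)).astype(bool)
    W=m[r0:r1,c0:c1]; rr=np.flatnonzero(W.sum(1)>20); L=[];Q=[]
    for r in rr[6:-3]:
        x=np.flatnonzero(W[r]);L.append((r+r0,x[0]+c0));Q.append((r+r0,x[-1]+c0+1))
    L=np.polyfit(*np.array(L).T,1);Q=np.polyfit(*np.array(Q).T,1)
    T=[]
    for c in range(int(np.polyval(L,rr[0]+r0))+6,int(np.polyval(Q,rr[0]+r0))-6):
        x=np.flatnonzero(W[:,c-c0]); T.append((c,x[0]+r0))
    T=np.polyfit(*np.array(T).T,1)
    def X(E,F): # col=E(row), row=F(col)
        r=(F[0]*E[1]+F[1])/(1-F[0]*E[0]); return [np.polyval(E,r),r]
    rb=rr[-3]+r0
    uv=np.array([X(L,T),X(Q,T),[np.polyval(L,rb),rb],[np.polyval(Q,rb),rb]])
    P=plane(k,uv,z)[:,:2]*1000
    e=lambda d:round(np.degrees(np.arctan2(d[1],d[0])),2)
    mid=(P[0]+P[1])/2
    return dict(uv=uv.round(1).tolist(),mid=mid.round(1),w=np.linalg.norm(P[0]-P[1]).round(1),ang=(e(P[0]-P[2]),e(P[1]-P[3]),e(P[1]-P[0])+90))
E
python3 - <<'E'
from h import *
im=cv2.imread('pics/w3.png')[:,:,::-1].copy();k=cams.get_calibration('wrist');o=monitor.get_obs()
a=endrect(im,k,o,40,184,255,370,.028);b=endrect(im,k,o,189,275,230,400,o['eef_pos'][2]+.0078)
print(a);print(b)
Rm=rot(o['tool_rot'])
for q in (a,b): print(((np.r_[q['mid']/1000,o['eef_pos'][2]]-o['eef_pos'])@Rm*1000).round(1))
print(yaw()+90)
E
```

```text
{'uv': [[281.3, 77.0], [345.4, 77.0], [283.3, 181.0], [342.9, 181.0]], 'mid': array([503.1, -23.9]), 'w': np.float64(49.5), 'ang': (np.float64(109.5), np.float64(109.4), np.float64(109.65))}
{'uv': [[244.5, 191.8], [383.5, 191.8], [248.2, 272.0], [379.1, 272.0]], 'mid': array([522. , -81.9]), 'w': np.float64(49.4), 'ang': (np.float64(109.43), np.float64(109.28), np.float64(109.49))}
[107.2   2.   -0.2]
[46.2  0.4 -0.1]
109.6070705693523
```

Request:
jog_arm([
  {"x": 0.15,"y": 0.008,"z": 0.05,"wx": 0.001,"wy": 0,"wz": 0},
  {"x": 0.305,"y": 0.008,"z": 0.2,"wx": 0.0015,"wy": 0,"wz": 0},
  {"x": 0.305,"y": 0.008,"z": 0.37,"wx": 0.0015,"wy": 0,"wz": 0},
  {"x": 0.305,"y": 0.008,"z": 0.54,"wx": 0.0015,"wy": 0,"wz": 0},
  {"x": 0.305,"y": 0.008,"z": 0.68,"wx": 0.0015,"wy": 0,"wz": 0},
  {"x": 0.305,"y": 0.008,"z": 0.76,"wx": 0.0015,"wy": 0,"wz": 0},
  {"x": 0.305,"y": 0.008,"z": 0.8,"wx": 0.0015,"wy": 0,"wz": 0},
  {"x": 0.305,"y": 0.008,"z": 0.82,"wx": 0.0015,"wy": 0,"wz": 0},
  {"x": 0.305,"y": 0.008,"z": 0.82,"wx": 0.0015,"wy": 0,"wz": 0},
  {"x": 0.305,"y": 0.008,"z": 0.82,"wx": 0.0015,"wy": 0,"wz": 0},
])

```text
t: 5.55
eef_pos: [0.5207, -0.067, 0.0394]
tool_rot: [0.003, 0.576, 0.817, 0.002]
contact_force: [-0.5, -0.5, -0.1]
gripper_width: 0.574
```

```bash
python3 - <<'E'
from h import *
o=monitor.get_obs();im=cams.read_camera('wrist');k=cams.get_calibration('wrist')
s=cv2.imwrite('pics/w4.png',cv2.resize(im[150:330,200:430],None,fx=3,fy=3,interpolation=cv2.INTER_CUBIC)[:,:,::-1])
print(o['eef_pos'],yaw(),rot(o['tool_rot'])[:,2].round(4),'target',.5369+(-.3355*61+.942*1.6)/1000,-.1264+(.942*61+.3355*1.6)/1000)
E
```

```text
[ 0.52071608 -0.06696182  0.03938159] 19.625075439505977 [ 6.7e-03 -2.0e-04 -1.0e+00] target 0.5179417000000001 -0.06840120000000002
```

View pics/w4.png

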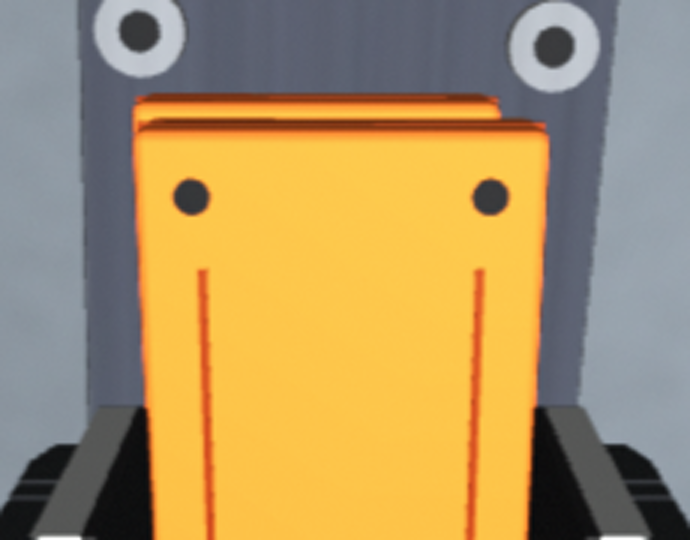

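```bash
python3 - <<'E'
from h import *
o=monitor.get_obs();print(o['eef_pos'],o['joint_vel'].round(3),tool([.5179,-.0684,.0345]))
E
```

```text
[ 0.52086718 -0.06720053  0.03965461] [ 0.003 -0.006  0.003  0.001 -0.    -0.002  0.001] [-0.0006 -0.0162  0.0257]
```

Request:
jog_arm([
  {"x": 0,"y": -0.016,"z": 0.01,"wx": 0,"wy": 0,"wz": 0},
  {"x": 0,"y": -0.016,"z": 0.02,"wx": 0,"wy": 0,"wz": 0},
  {"x": 0,"y": -0.016,"z": 0.022,"wx": 0,"wy": 0,"wz": 0},
  {"x": 0,"y": -0.016,"z": 0.022,"wx": 0,"wy": 0,"wz": 0},
])

```text
t: 5.93
eef_pos: [0.5179, -0.0683, 0.0354]
tool_rot: [0.003, 0.576, 0.817, 0.002]
contact_force: [0.3, 0.3, -0.2]
gripper_width: 0.571
```

```bash
python3 - <<'E'
from h import *
o=monitor.get_obs();im=cams.read_camera('wrist')
cv2.imwrite('pics/w5.png',cv2.resize(im[150:330,200:430],None,fx=3,fy=3,interpolation=cv2.INTER_CUBIC)[:,:,::-1])
print(o['eef_pos'],yaw(),tool([.5179,-.0684,.0322]))
E
```

```text
[ 0.51790982 -0.06827546  0.03544674] 19.620028984206666 [-0.0005 -0.0004  0.0159]
```

View pics/w5.png

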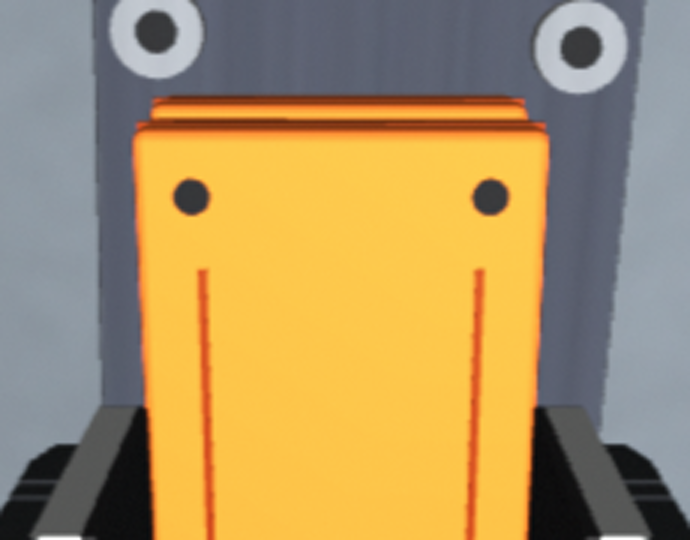

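```bash
python3 - <<'E'
from h import *
o=monitor.get_obs();k=cams.get_calibration('wrist');x=rot(o['tool_rot'])
for n,c0,c1,c2,r,z in(('low',153,527,340,103,.028),('held',137,547,340,128,o['eef_pos'][2]+.0078)):
    P=plane(k,[[200+c/3,150+r/3] for c in(c0,c1,c2)],z); print(n,((P-o['eef_pos'])@x*1000).round(1).tolist())
E
```

```text
low [[46.9, -24.2, 7.1], [46.8, 24.8, 7.4], [46.8, 0.2, 7.3]]
held [[45.9, -23.8, -8.1], [45.8, 24.8, -7.7], [45.9, 0.2, -7.9]]
```

Request:
jog_arm([
  {"x": 0.004,"y": 0,"z": 0.004,"wx": 0,"wy": 0,"wz": 0},
  {"x": 0.004,"y": 0,"z": 0.009,"wx": 0,"wy": 0,"wz": 0},
  {"x": 0.004,"y": 0,"z": 0.013,"wx": 0,"wy": 0,"wz": 0},
  {"x": 0.004,"y": 0,"z": 0.018,"wx": 0,"wy": 0,"wz": 0},
  {"x": 0.004,"y": 0,"z": 0.02,"wx": 0,"wy": 0,"wz": 0},
  {"x": 0.004,"y": 0,"z": 0.02,"wx": 0,"wy": 0,"wz": 0},
])

```text
t: 6.48
eef_pos: [0.5177, -0.0674, 0.0321]
tool_rot: [0.003, 0.576, 0.817, 0.002]
contact_force: [-3.5, -0.2, 11.8]
gripper_width: 0.568
```

Request:
jog_arm([
  {"x": 0,"y": 0,"z": 0,"wx": 0,"wy": 0,"wz": 0},
  {"x": 0,"y": 0,"z": 0,"wx": 0,"wy": 0,"wz": 0},
  {"x": 0,"y": 0,"z": 0,"wx": 0,"wy": 0,"wz": 0},
  {"x": 0,"y": 0,"z": 0,"wx": 0,"wy": 0,"wz": 0},
  {"x": 0,"y": 0,"z": -0.03,"wx": 0,"wy": 0,"wz": 0},
  {"x": 0,"y": 0,"z": -0.1,"wx": 0,"wy": 0,"wz": 0},
  {"x": 0,"y": 0,"z": -0.25,"wx": 0,"wy": 0,"wz": 0},
  {"x": 0,"y": 0,"z": -0.4,"wx": 0,"wy": 0,"wz": 0},
  {"x": 0,"y": 0,"z": -0.5,"wx": 0,"wy": 0,"wz": 0},
  {"x": 0,"y": 0,"z": -0.5,"wx": 0,"wy": 0,"wz": 0},
], hand=1)

```text
t: 7.32
eef_pos: [0.5197, -0.0679, 0.1364]
tool_rot: [0.006, 0.577, 0.817, 0.005]
contact_force: [0.4, -0.6, -0.0]
gripper_width: 1.0
```

```bash
python3 - <<'E'
from h import *
o=monitor.get_obs();im=cams.read_camera('wrist');k=cams.get_calibration('wrist')
cv2.imwrite('pics/w6.png',im[60:400,150:490][:,:,::-1])
print(o['eef_pos'],rot(o['tool_rot'])[:,2].round(4));
for r in orange(im,.040,k,1500,(5,120,200),(26,255,255)): print('bright',r)
for r in orange(im,.040,k,1500): print('all',r)
print(tool([.4535,.2325,.15]),yaw())
E
```

```text
[ 0.51966627 -0.06794147  0.13644512] [ 1.470e-02  8.000e-04 -9.999e-01]
bright (array([308., 237.]), 517.6, -70.4, 98.4, 49.4, -70.5)
all (array([308., 235.]), 517.4, -69.6, 100.2, 49.6, -70.5)
[ 1.5225  0.1979 -0.0803] 19.611725830806
```

View pics/w6.png

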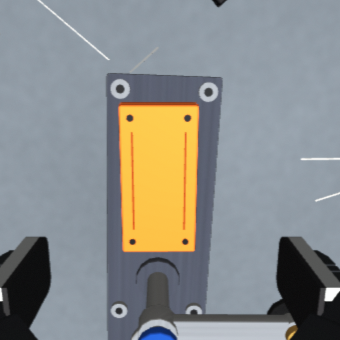

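The second cover sits flush on the first, with both outlines coinciding at crop (120–197, 105–250). Next is cover B.

Request:
jog_arm([
  {"x": 0.15,"y": 0.02,"z": -0.04,"wx": 0.0045,"wy": 0,"wz": 0.03},
  {"x": 0.35,"y": 0.04,"z": -0.07,"wx": 0.0045,"wy": 0,"wz": 0.06},
  {"x": 0.55,"y": 0.06,"z": -0.07,"wx": 0.0045,"wy": 0,"wz": 0.088},
  {"x": 0.75,"y": 0.08,"z": -0.07,"wx": 0.0045,"wy": 0,"wz": 0.088},
  {"x": 0.95,"y": 0.12,"z": -0.07,"wx": 0.0045,"wy": 0,"wz": 0.088},
  {"x": 1,"y": 0.15,"z": -0.07,"wx": 0.0045,"wy": 0,"wz": 0.088},
])

```text
t: 7.87
eef_pos: [0.4768, 0.1375, 0.1471]
tool_rot: [-0.001, 0.68, 0.733, -0.002]
contact_force: [-0.8, 0.1, -0.1]
gripper_width: 0.998
```

```bash
python3 - <<'E'
from h import *
o=monitor.get_obs();print(tool([.4535,.2325,.15]),yaw(),rot(o['tool_rot'])[:,2].round(4))
E
```

```text
[ 0.4821 -0.081  -0.0141] 4.245632523078845 [-4.3e-03 -3.0e-04 -1.0e+00]
```

Request:
jog_arm([
  {"x": 0.18,"y": -0.03,"z": -0.01,"wx": 0,"wy": 0,"wz": 0.003},
  {"x": 0.36,"y": -0.06,"z": -0.01,"wx": 0,"wy": 0,"wz": 0.003},
  {"x": 0.482,"y": -0.081,"z": -0.01,"wx": 0,"wy": 0,"wz": 0.003},
  {"x": 0.482,"y": -0.081,"z": -0.01,"wx": 0,"wy": 0,"wz": 0.003},
  {"x": 0.482,"y": -0.081,"z": -0.01,"wx": 0,"wy": 0,"wz": 0.003},
  {"x": 0.482,"y": -0.081,"z": -0.01,"wx": 0,"wy": 0,"wz": 0.003},
])

```text
t: 8.37
eef_pos: [0.4533, 0.2313, 0.1484]
tool_rot: [-0.001, 0.684, 0.729, -0.003]
contact_force: [-0.9, 0.6, 0.6]
gripper_width: 0.999
```

```bash
python3 - <<'E'
from h import *
o=monitor.get_obs();im=cams.read_camera('wrist');k=cams.get_calibration('wrist')
cv2.imwrite('pics/w7.png',im[:,:,::-1])
print(o['eef_pos'],yaw(),rot(o['tool_rot'])[:,2].round(4))
for r in orange(im,.012,k,3000): print(r,tool([r[1]/1000,r[2]/1000,.005]))
for r in orange(im,.012,k,3000,(5,120,200),(26,255,255)): print('br',r,tool([r[1]/1000,r[2]/1000,.005]))
E
```

```text
[0.45327032 0.23131807 0.14843073] 3.597191934852959 [-0.0054 -0.0018 -1.    ]
(array([315., 218.]), 454.4, 231.8, 99.4, 49.8, -86.4) [0.0056 0.0082 0.718 ]
br (array([315., 218.]), 454.4, 231.4, 98.7, 49.8, -86.4) [0.0037 0.0081 0.718 ]
```

Request:
jog_arm([
  {"x": 0.005,"y": 0.008,"z": 0.2,"wx": -0.0017,"wy": 0,"wz": 0},
  {"x": 0.005,"y": 0.008,"z": 0.4,"wx": -0.0017,"wy": 0,"wz": 0},
  {"x": 0.005,"y": 0.008,"z": 0.57,"wx": -0.0017,"wy": 0,"wz": 0},
  {"x": 0.005,"y": 0.008,"z": 0.66,"wx": -0.0017,"wy": 0,"wz": 0},
  {"x": 0.005,"y": 0.008,"z": 0.7,"wx": -0.0017,"wy": 0,"wz": 0},
  {"x": 0.005,"y": 0.008,"z": 0.718,"wx": -0.0017,"wy": 0,"wz": 0},
  {"x": 0.005,"y": 0.008,"z": 0.718,"wx": -0.0017,"wy": 0,"wz": 0},
  {"x": 0.005,"y": 0.008,"z": 0.718,"wx": -0.0017,"wy": 0,"wz": 0},
])

```text
t: 9.08
eef_pos: [0.4554, 0.2316, 0.0061]
tool_rot: [0.001, 0.685, 0.729, 0.0]
contact_force: [-0.5, -1.0, -0.8]
gripper_width: 0.998
```

Request:
jog_arm([
  {"x": 0,"y": 0,"z": 0,"wx": 0,"wy": 0,"wz": 0},
  {"x": 0,"y": 0,"z": 0,"wx": 0,"wy": 0,"wz": 0},
  {"x": 0,"y": 0,"z": 0,"wx": 0,"wy": 0,"wz": 0},
  {"x": 0,"y": 0,"z": 0,"wx": 0,"wy": 0,"wz": 0},
  {"x": 0,"y": 0,"z": 0,"wx": 0,"wy": 0,"wz": 0},
  {"x": 0,"y": 0,"z": 0,"wx": 0,"wy": 0,"wz": 0},
], hand=-1)

```text
t: 9.58
eef_pos: [0.4559, 0.232, 0.0073]
tool_rot: [0.001, 0.685, 0.729, 0.001]
contact_force: [-2.1, -1.3, 10.3]
gripper_width: 0.565
```

```bash
python3 - <<'E'
from h import *
o=monitor.get_obs();print(o['eef_pos'],yaw(),rot(o['tool_rot'])[:,2].round(4),tool([.537,-.127,.2]))
E
```

```text
[0.4559356  0.23200957 0.00734508] 3.546919505161929 [ 2.8e-03  8.0e-04 -1.0e+00] [-1.8161  0.2963 -0.9635]
```

Request:
jog_arm([
  {"x": 0,"y": 0,"z": -0.1,"wx": 0,"wy": 0,"wz": 0},
  {"x": 0,"y": 0,"z": -0.25,"wx": 0,"wy": 0,"wz": 0},
  {"x": -0.1,"y": 0.02,"z": -0.42,"wx": 0,"wy": 0,"wz": -0.02},
  {"x": -0.25,"y": 0.04,"z": -0.55,"wx": 0,"wy": 0,"wz": -0.05},
  {"x": -0.4,"y": 0.06,"z": -0.68,"wx": 0,"wy": 0,"wz": -0.089},
  {"x": -0.56,"y": 0.09,"z": -0.78,"wx": 0,"wy": 0,"wz": -0.089},
  {"x": -0.73,"y": 0.12,"z": -0.88,"wx": 0,"wy": 0,"wz": -0.089},
  {"x": -0.9,"y": 0.15,"z": -0.96,"wx": 0,"wy": 0,"wz": -0.089},
  {"x": -1,"y": 0.16,"z": -0.96,"wx": 0,"wy": 0,"wz": -0.089},
])

```text
t: 10.33
eef_pos: [0.5022, 0.0303, 0.2032]
tool_rot: [0.003, 0.578, 0.816, 0.003]
contact_force: [0.5, -0.6, -0.3]
gripper_width: 0.562
```

```bash
python3 - <<'E'
from h import *
o=monitor.get_obs();print(tool([.537,-.127,.2]),yaw(),rot(o['tool_rot'])[:,2].round(4))
E
```

```text
[-0.7996 -0.0964  0.0163] 19.34150583330091 [ 0.0096  0.0016 -1.    ]
```

Request:
jog_arm([
  {"x": -0.2,"y": -0.03,"z": 0,"wx": 0.001,"wy": 0,"wz": 0},
  {"x": -0.4,"y": -0.06,"z": 0,"wx": 0.002,"wy": 0,"wz": -0.001},
  {"x": -0.6,"y": -0.08,"z": 0,"wx": 0.002,"wy": 0,"wz": -0.001},
  {"x": -0.8,"y": -0.096,"z": 0,"wx": 0.002,"wy": 0,"wz": -0.001},
  {"x": -0.8,"y": -0.096,"z": 0,"wx": 0.002,"wy": 0,"wz": -0.001},
  {"x": -0.8,"y": -0.096,"z": 0,"wx": 0.002,"wy": 0,"wz": -0.001},
  {"x": -0.8,"y": -0.096,"z": 0,"wx": 0.002,"wy": 0,"wz": -0.001},
])

```text
t: 10.92
eef_pos: [0.5367, -0.1265, 0.2031]
tool_rot: [0.001, 0.577, 0.817, 0.001]
contact_force: [0.9, -0.0, -1.4]
gripper_width: 0.564
```

```bash
cat > m.py <<'E'
from h import *
import sys
o=monitor.get_obs();im=cams.read_camera('wrist');k=cams.get_calibration('wrist')
cv2.imwrite('pics/w8.png',im[:,:,::-1])
Rm=rot(o['tool_rot']);print(o['eef_pos'],yaw()+90,Rm[:,2].round(4))
a=endrect(im,k,o,40,182,255,370,.040);b=endrect(im,k,o,188,275,230,400,o['eef_pos'][2]+.0047)
print(a);print(b)
d=np.r_[(a['mid']-b['mid'])/1000,0]
T=o['eef_pos']+d; T[2]=.0073+.040+.004
print('shift',d,'target',T,tool(T))
E
python3 m.py
```

```text
[ 0.53669589 -0.12651194  0.20311723] 109.61144115410269 [ 3.2e-03  2.0e-04 -1.0e+00]
{'uv': [[282.6, 76.0], [348.8, 76.0], [284.2, 176.0], [346.5, 176.0]], 'mid': array([503.5, -24.1]), 'w': np.float64(49.3), 'ang': (np.float64(109.33), np.float64(109.58), np.float64(109.61))}
{'uv': [[245.5, 188.0], [381.5, 188.0], [249.7, 272.0], [377.5, 272.0]], 'mid': array([521.2, -81.1]), 'w': np.float64(49.3), 'ang': (np.float64(109.71), np.float64(109.56), np.float64(109.56))}
shift [-0.0177  0.057   0.    ] target [ 0.51899589 -0.06951194  0.0513    ] [0.2941 0.0081 0.7586]
```

```bash
python3 - <<'E'
import cv2
im=cv2.imread('pics/w8.png');print(cv2.cvtColor(im,cv2.COLOR_BGR2HSV)[174:200,[300,260,370],2].T.tolist())
im=cv2.imread('pics/w3.png');print(cv2.cvtColor(im,cv2.COLOR_BGR2HSV)[180:200,[300,260,370],2].T.tolist())
E
```

```text
[[252, 252, 249, 144, 155, 132, 214, 248, 250, 251, 252, 252, 252, 252, 252, 252, 252, 252, 252, 252, 252, 252, 252, 252, 252, 252], [152, 152, 142, 106, 152, 130, 209, 248, 250, 251, 252, 252, 252, 252, 252, 252, 252, 252, 252, 252, 252, 251, 242, 171, 82, 55], [160, 155, 130, 122, 132, 130, 224, 248, 250, 251, 252, 252, 252, 252, 252, 252, 252, 252, 252, 252, 252, 252, 252, 252, 252, 252]]
[[252, 252, 252, 252, 252, 252, 252, 252, 251, 210, 107, 129, 122, 180, 244, 250, 251, 251, 252, 252], [150, 150, 150, 150, 150, 151, 152, 151, 142, 110, 90, 130, 125, 184, 245, 250, 251, 252, 252, 252], [159, 158, 159, 158, 157, 158, 159, 158, 153, 119, 106, 154, 121, 161, 241, 249, 251, 251, 252, 252]]
```

```bash
sed -i "s/im=cams.read_camera('wrist')/im=cv2.imread('pics\/w8.png')[:,:,::-1].copy()/;s/^cv2.imwrite.*//;s/40,182/40,176/;s/188,275/178,265/" m.py; python3 m.py
```

```text
[ 0.53675317 -0.12554033  0.2030538 ] 109.61144115410269 [ 3.1e-03  5.0e-04 -1.0e+00]
{'uv': [[282.6, 76.0], [348.8, 76.0], [284.2, 173.0], [346.6, 173.0]], 'mid': array([503.4, -24.1]), 'w': np.float64(49.3), 'ang': (np.float64(109.36), np.float64(109.65), np.float64(109.61))}
{'uv': [[245.1, 180.0], [381.8, 180.0], [249.2, 262.0], [378.0, 262.0]], 'mid': array([520.2, -78.4]), 'w': np.float64(49.2), 'ang': (np.float64(109.67), np.float64(109.71), np.float64(109.56))}
shift [-0.0168  0.0543  0.    ] target [ 0.51995317 -0.07124033  0.0513    ] [0.2844 0.0097 0.7586]
```

Request:
jog_arm([
  {"x": 0.14,"y": 0.005,"z": 0.05,"wx": 0,"wy": 0,"wz": 0},
  {"x": 0.284,"y": 0.006,"z": 0.2,"wx": 0,"wy": 0,"wz": 0},
  {"x": 0.284,"y": 0.007,"z": 0.37,"wx": 0,"wy": 0,"wz": 0},
  {"x": 0.284,"y": 0.008,"z": 0.54,"wx": 0,"wy": 0,"wz": 0},
  {"x": 0.284,"y": 0.009,"z": 0.66,"wx": 0,"wy": 0,"wz": 0},
  {"x": 0.284,"y": 0.009,"z": 0.72,"wx": 0,"wy": 0,"wz": 0},
  {"x": 0.284,"y": 0.009,"z": 0.745,"wx": 0,"wy": 0,"wz": 0},
  {"x": 0.284,"y": 0.009,"z": 0.756,"wx": 0,"wy": 0,"wz": 0},
  {"x": 0.284,"y": 0.009,"z": 0.756,"wx": 0,"wy": 0,"wz": 0},
  {"x": 0.284,"y": 0.009,"z": 0.756,"wx": 0,"wy": 0,"wz": 0},
])

```text
t: 11.8
eef_pos: [0.521, -0.0713, 0.0531]
tool_rot: [0.002, 0.576, 0.817, 0.002]
contact_force: [0.2, -0.3, -1.0]
gripper_width: 0.562
```

```bash
python3 - <<'E'
from h import *
o=monitor.get_obs();im=cams.read_camera('wrist')
cv2.imwrite('pics/w9f.png',im[:,:,::-1])
cv2.imwrite('pics/w9.png',cv2.resize(im[140:320,200:430],None,fx=3,fy=3,interpolation=cv2.INTER_CUBIC)[:,:,::-1])
print(o['eef_pos'],yaw(),rot(o['tool_rot'])[:,2].round(4))
E
```

```text
[ 0.52097771 -0.07129142  0.05313787] 19.611602868909383 [ 5.5e-03  6.0e-04 -1.0e+00]
```

View pics/w9.png

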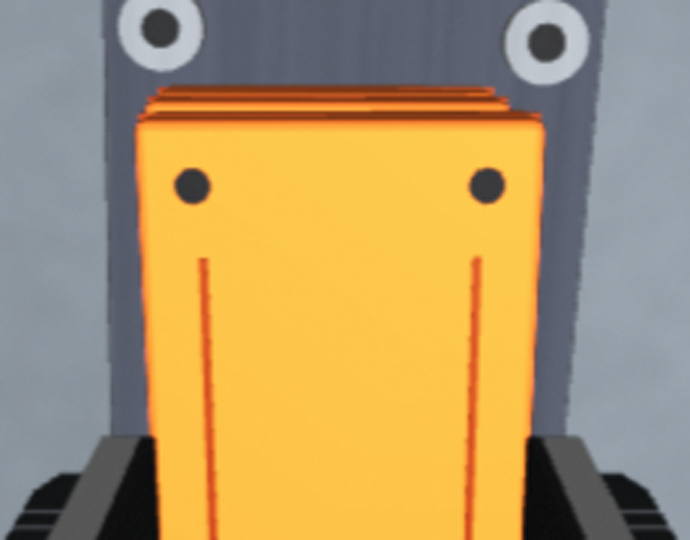

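```bash
cat > g.py <<'E'
from h import *
def go(rows,zt=.0047,off=140):
    o=monitor.get_obs();k=cams.get_calibration('wrist');x=rot(o['tool_rot'])
    for n,c0,c1,r,z in rows:
        P=plane(k,[[200+c/3,off+r/3] for c in(c0,c1,(c0+c1)/2)],z or o['eef_pos'][2]+zt); print(n,((P-o['eef_pos'])@x*1000).round(1).tolist())
E
python3 - <<'E'
from g import *
go([('first',157,495,93,.028),('second',148,509,105,.04),('held',137,543,122,None)])
print(tool([.5210,-.0713,.0473]))
im=cv2.imread('pics/w9f.png');print(cv2.cvtColor(im,cv2.COLOR_BGR2HSV)[166:188,[290,315,340],2].T.tolist())
E
```

```text
first [[50.3, -26.3, 25.0], [50.2, 22.8, 25.3], [50.3, -1.8, 25.1]]
second [[49.8, -25.7, 13.0], [49.8, 23.1, 13.3], [49.8, -1.3, 13.1]]
held [[49.8, -24.1, -4.9], [49.7, 24.6, -4.6], [49.7, 0.2, -4.8]]
[0.0003 0.0001 0.0294]
[[112, 107, 102, 125, 137, 189, 158, 140, 229, 251, 250, 148, 162, 139, 222, 251, 252, 253, 253, 253, 253, 253], [113, 107, 103, 124, 132, 186, 169, 138, 227, 250, 250, 144, 136, 137, 226, 250, 252, 253, 253, 253, 253, 253], [110, 105, 107, 150, 132, 179, 133, 128, 221, 249, 236, 132, 136, 137, 228, 250, 252, 253, 253, 253, 253, 253]]
```

Request:
jog_arm([
  {"x": 0.001,"y": -0.008,"z": 0.008,"wx": 0,"wy": 0,"wz": 0},
  {"x": 0.001,"y": -0.008,"z": 0.015,"wx": 0,"wy": 0,"wz": 0},
  {"x": 0.001,"y": -0.008,"z": 0.018,"wx": 0,"wy": 0,"wz": 0},
  {"x": 0.001,"y": -0.008,"z": 0.018,"wx": 0,"wy": 0,"wz": 0},
])

```text
t: 12.18
eef_pos: [0.5194, -0.0717, 0.0497]
tool_rot: [0.002, 0.576, 0.817, 0.002]
contact_force: [-0.5, -0.4, -1.1]
gripper_width: 0.565
```

```bash
python3 - <<'E'
from h import *
o=monitor.get_obs();im=cams.read_camera('wrist')
cv2.imwrite('pics/w10.png',im[:,:,::-1])
v=cv2.cvtColor(im,cv2.COLOR_RGB2HSV);m=cv2.inRange(v,(5,120,110),(26,255,255))
for r in range(164,192): x=np.flatnonzero(m[r,200:430])+200; print(r,x[[0,-1]] if len(x)>20 else '',v[r,[290,315,340],2])
print(o['eef_pos'],tool([.5196,-.0718,.0473]))
E
```

```text
164  [113 112 113]
165  [114 112 114]
166  [113 111 113]
167  [113 110 112]
168  [108 107 108]
169  [103 102 103]
170 [255 368] [125 124 125]
171 [255 368] [134 132 135]
172 [255 368] [182 180 211]
173 [252 373] [135 135 163]
174 [252 374] [134 132 133]
175 [252 374] [214 210 197]
176 [251 374] [247 247 231]
177 [251 378] [147 143 130]
178 [246 379] [162 137 135]
179 [246 379] [139 138 136]
180 [246 380] [223 226 228]
181 [245 380] [251 250 251]
182 [245 380] [252 252 252]
183 [245 381] [253 253 253]
184 [245 381] [253 253 253]
185 [245 381] [253 253 253]
186 [245 381] [253 253 253]
187 [245 381] [253 253 253]
188 [245 381] [253 253 253]
189 [245 381] [253 253 253]
190 [245 380] [253 253 253]
191 [245 380] [253 253 253]
[ 0.51943472 -0.07171676  0.04969733] [-0.0007  0.0005  0.0119]
```

Request:
jog_arm([
  {"x": 0,"y": 0,"z": 0.004,"wx": 0,"wy": 0,"wz": 0},
  {"x": 0,"y": 0,"z": 0.008,"wx": 0,"wy": 0,"wz": 0},
  {"x": 0,"y": 0,"z": 0.012,"wx": 0,"wy": 0,"wz": 0},
  {"x": 0,"y": 0,"z": 0.016,"wx": 0,"wy": 0,"wz": 0},
  {"x": 0,"y": 0,"z": 0.018,"wx": 0,"wy": 0,"wz": 0},
  {"x": 0,"y": 0,"z": 0.018,"wx": 0,"wy": 0,"wz": 0},
])

```text
t: 12.73
eef_pos: [0.5195, -0.0718, 0.0473]
tool_rot: [0.002, 0.577, 0.817, 0.002]
contact_force: [-4.9, 1.1, 17.4]
gripper_width: 0.562
```

Request:
jog_arm([
  {"x": 0,"y": 0,"z": -0.006,"wx": 0,"wy": 0,"wz": 0},
  {"x": 0,"y": 0,"z": -0.006,"wx": 0,"wy": 0,"wz": 0},
  {"x": 0,"y": 0,"z": -0.006,"wx": 0,"wy": 0,"wz": 0},
  {"x": 0,"y": 0,"z": -0.006,"wx": 0,"wy": 0,"wz": 0},
  {"x": 0,"y": 0,"z": -0.03,"wx": 0,"wy": 0,"wz": 0},
  {"x": 0,"y": 0,"z": -0.12,"wx": 0,"wy": 0,"wz": 0},
  {"x": 0,"y": 0,"z": -0.28,"wx": 0,"wy": 0,"wz": 0},
  {"x": 0,"y": 0,"z": -0.45,"wx": 0,"wy": 0,"wz": 0},
  {"x": 0,"y": 0,"z": -0.65,"wx": 0,"wy": 0,"wz": 0},
  {"x": 0,"y": 0,"z": -0.75,"wx": 0,"wy": 0,"wz": 0},
  {"x": 0,"y": 0,"z": -0.75,"wx": 0,"wy": 0,"wz": 0},
], hand=1)

```text
t: 13.65
eef_pos: [0.5216, -0.0725, 0.2023]
tool_rot: [0.005, 0.577, 0.817, 0.005]
contact_force: [0.5, -1.1, -0.3]
gripper_width: 1.002
```

```bash
python3 - <<'E'
from h import *
o=monitor.get_obs();im=cams.read_camera('wrist');k=cams.get_calibration('wrist')
cv2.imwrite('pics/w11.png',im[:,:,::-1])
print(o['eef_pos'],yaw(),rot(o['tool_rot'])[:,2].round(4));
for r in orange(im,.052,k,1500,(5,120,200),(26,255,255)): print('bright',r)
m=cv2.inRange(cv2.cvtColor(im,cv2.COLOR_RGB2HSV),(100,120,60),(125,255,255))
c=max(cv2.findContours(m,0,2)[0],key=cv2.contourArea);print('blue',cv2.boundingRect(c),cv2.contourArea(c))
P=plane(k,c[:,0],.118)[:,:2].astype(np.float32)*1000;print(cv2.minAreaRect(P))
E
```

```text
[ 0.52161996 -0.07250372  0.20230992] 19.596132568575413 [ 0.0145  0.0022 -0.9999]
bright (array([308., 213.]), 517.4, -70.6, 98.0, 49.6, -70.4)
blue (269, 325, 77, 41) 2113.5
((540.8161010742188, -138.94314575195312), (50.641197204589844, 29.901147842407227), 19.118009567260742)
```

View pics/w11.png

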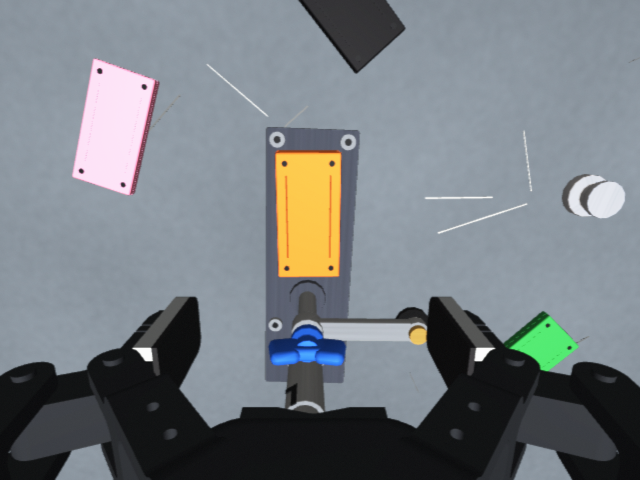

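The pile of three looks flush and square, with the top face at (276–341, 152–277). The wings lie across the pile at (270–346, 350), so the clamp angle is about 0. I'll turn the tool over the knob with a 40 mm opening.

Request:
jog_arm([
  {"x": -0.1,"y": -0.005,"z": 0,"wx": 0,"wy": 0,"wz": 0.035},
  {"x": -0.2,"y": -0.01,"z": 0,"wx": 0,"wy": 0,"wz": 0.075},
  {"x": -0.3,"y": -0.016,"z": 0,"wx": 0,"wy": 0,"wz": 0.115},
  {"x": -0.41,"y": -0.016,"z": 0,"wx": 0,"wy": 0,"wz": 0.155},
  {"x": -0.41,"y": -0.016,"z": 0,"wx": 0,"wy": 0,"wz": 0.195},
  {"x": -0.41,"y": -0.016,"z": 0,"wx": 0,"wy": 0,"wz": 0.235},
  {"x": -0.41,"y": -0.016,"z": 0,"wx": 0,"wy": 0,"wz": 0.275},
  {"x": -0.41,"y": -0.016,"z": 0,"wx": 0,"wy": 0,"wz": 0.315},
  {"x": -0.41,"y": -0.016,"z": 0,"wx": 0,"wy": 0,"wz": 0.355},
  {"x": -0.41,"y": -0.016,"z": 0,"wx": 0,"wy": 0,"wz": 0.395},
  {"x": -0.41,"y": -0.016,"z": 0,"wx": 0,"wy": 0,"wz": 0.435},
  {"x": -0.41,"y": -0.016,"z": 0,"wx": 0,"wy": 0,"wz": 0.475},
], hand=-0.06)

```text
t: 14.7
eef_pos: [0.5437, -0.1502, 0.1983]
tool_rot: [-0.0, 0.978, 0.209, 0.004]
contact_force: [1.0, 0.4, -0.2]
gripper_width: 0.47
```

```bash
python3 - <<'E'
from h import *
o=monitor.get_obs();print(o['q'].round(2),o['eef_pos'],yaw(),(rot(o['tool_rot']).T@[0,0,-1]).round(4),tool([.546,-.1515,.2]))
im=cams.read_camera('wrist');k=cams.get_calibration('wrist');cv2.imwrite('pics/w12.png',im[:,:,::-1])
for z in (.106,.118):
  for n in ('wing_grip',): print(z,[(d['location'],round(d['confidence'],2),plane(k,d['location'],z).round(4)) for d in finder.place_of('wrist',n)])
m=cv2.inRange(cv2.cvtColor(im,cv2.COLOR_RGB2HSV),(100,120,60),(125,255,255))
c=max(cv2.findContours(m,0,2)[0],key=cv2.contourArea);print('blue',cv2.boundingRect(c))
E
```

```text
[-0.46  0.42  0.8   1.9  -0.37  0.97 -0.63] [ 0.54370898 -0.15018604  0.19834436] -65.85434276398493 [-0.0084 -0.0015  1.    ] [ 0.0078  0.0107 -0.0082]
0.106 [([316.0, 241.3], 0.56, array([[ 0.5457, -0.1523,  0.106 ]]))]
0.118 [([316.0, 241.3], 0.56, array([[ 0.5487, -0.1508,  0.118 ]]))]
blue (299, 195, 37, 87)
```

View pics/w12.png

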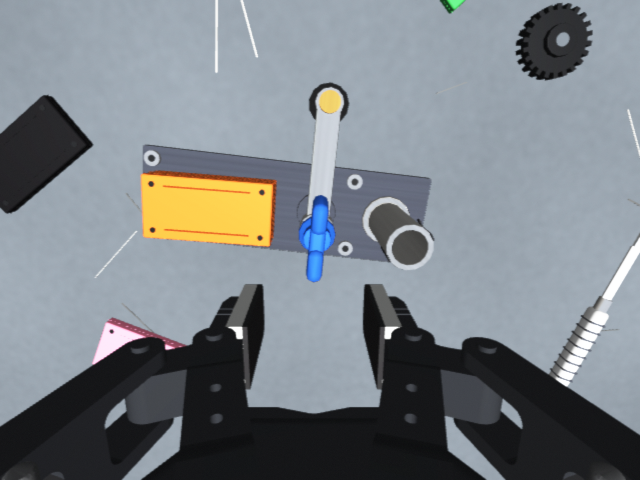

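```bash
python3 - <<'E'
from h import *
k=cams.get_calibration('wrist')
P=plane(k,[[321,199],[313.5,279]],.115);d=P[0]-P[1];print(P.round(4),np.linalg.norm(d),np.degrees(np.arctan2(d[1],d[0])),P.mean(0))
Q=plane(k,[[331,101],[317,235]],.075);d=Q[0]-Q[1];print(np.degrees(np.arctan2(d[1],d[0])))
print(yaw(),tool([.546,-.1518,.094]))
E
```

```text
[[ 0.5733 -0.143   0.115 ]
 [ 0.5249 -0.1603  0.115 ]] 0.05134868342806117 19.655279494213534 [ 0.54909294 -0.15164991  0.115     ]
19.041433210932887
-65.30410261598293 [0.0014 0.0109 0.523 ]
```

Request:
jog_arm([
  {"x": 0.001,"y": 0.011,"z": 0.05,"wx": 0,"wy": -0.0025,"wz": 0.028},
  {"x": 0.001,"y": 0.011,"z": 0.15,"wx": 0,"wy": -0.0025,"wz": 0.028},
  {"x": 0.001,"y": 0.011,"z": 0.3,"wx": 0,"wy": -0.0025,"wz": 0.028},
  {"x": 0.001,"y": 0.011,"z": 0.42,"wx": 0,"wy": -0.0025,"wz": 0.028},
  {"x": 0.001,"y": 0.011,"z": 0.49,"wx": 0,"wy": -0.0025,"wz": 0.028},
  {"x": 0.001,"y": 0.011,"z": 0.52,"wx": 0,"wy": -0.0025,"wz": 0.028},
  {"x": 0.001,"y": 0.011,"z": 0.52,"wx": 0,"wy": -0.0025,"wz": 0.028},
  {"x": 0.001,"y": 0.011,"z": 0.52,"wx": 0,"wy": -0.0025,"wz": 0.028},
])

```text
t: 15.52
eef_pos: [0.546, -0.1522, 0.0948]
tool_rot: [0.001, 0.985, 0.171, 0.0]
contact_force: [0.4, -0.2, 0.1]
gripper_width: 0.472
```

```bash
python3 - <<'E'
from h import *
o=monitor.get_obs();print(o['eef_pos'],yaw(),(rot(o['tool_rot']).T@[0,0,-1]).round(4),tool([.546,-.1518,.094]),o['gripper_width'])
E
```

```text
[ 0.54600518 -0.15215091  0.09483835] -70.2706528180186 [-6.0e-04 -1.7e-03  1.0e+00] [ 0.0006 -0.0017  0.0042] 0.47163818418760184
```

Request:
jog_arm([
  {"x": 0,"y": 0,"z": 0,"wx": 0,"wy": 0,"wz": 0},
  {"x": 0,"y": 0,"z": 0,"wx": 0,"wy": 0,"wz": 0},
  {"x": 0,"y": 0,"z": 0,"wx": 0,"wy": 0,"wz": 0},
  {"x": 0,"y": 0,"z": 0,"wx": 0,"wy": 0,"wz": 0},
  {"x": 0,"y": 0,"z": 0,"wx": 0,"wy": 0,"wz": 0},
  {"x": 0,"y": 0,"z": 0,"wx": 0,"wy": 0,"wz": 0},
], hand=-1, grip_force=40)

```text
t: 16.02
eef_pos: [0.5465, -0.1517, 0.0959]
tool_rot: [0.0, 0.985, 0.172, 0.001]
contact_force: [-2.0, 1.9, 6.9]
gripper_width: 0.194
```

```bash
python3 - <<'E'
from h import *
o=monitor.get_obs();print(o['eef_pos'],yaw(),(rot(o['tool_rot']).T@[0,0,-1]).round(4),o['torque'].round(2))
E
```

```text
[ 0.54647419 -0.15170757  0.09585046] -70.23486008358458 [-0.002  -0.0012  1.    ] [ 0.63  0.46 -0.03]
```

Request:
jog_arm([
  {"x": 0,"y": 0,"z": 0,"wx": 0,"wy": 0,"wz": -0.01},
  {"x": 0,"y": 0,"z": 0,"wx": 0,"wy": 0,"wz": -0.035},
  {"x": 0,"y": 0,"z": 0,"wx": 0,"wy": 0,"wz": -0.06},
  {"x": 0,"y": 0,"z": 0,"wx": 0,"wy": 0,"wz": -0.085},
  {"x": 0,"y": 0,"z": 0,"wx": 0,"wy": 0,"wz": -0.11},
  {"x": 0,"y": 0,"z": 0,"wx": 0,"wy": 0,"wz": -0.135},
  {"x": 0,"y": 0,"z": 0,"wx": 0,"wy": 0,"wz": -0.16},
  {"x": 0,"y": 0,"z": 0,"wx": 0,"wy": 0,"wz": -0.185},
  {"x": 0,"y": 0,"z": 0,"wx": 0,"wy": 0,"wz": -0.21},
  {"x": 0,"y": 0,"z": 0,"wx": 0,"wy": 0,"wz": -0.235},
  {"x": 0,"y": 0,"z": 0,"wx": 0,"wy": 0,"wz": -0.26},
  {"x": 0,"y": 0,"z": 0,"wx": 0,"wy": 0,"wz": -0.26},
])

```text
t: 17.02
eef_pos: [0.5464, -0.1516, 0.0961]
tool_rot: [0.001, 0.835, 0.55, 0.001]
contact_force: [-0.9, 1.3, -2.1]
gripper_width: 0.192
```

```bash
python3 - <<'E'
from h import *
o=monitor.get_obs();print(o['eef_pos'],yaw(),(rot(o['tool_rot']).T@[0,0,-1]).round(4),o['torque'].round(2),o['gripper_width'],tool([.546,-.1518,.0955]))
k=cams.get_calibration('wrist');im=cams.read_camera('wrist');cv2.imwrite('pics/w13.png',im[:,:,::-1])
m=cv2.inRange(cv2.cvtColor(im,cv2.COLOR_RGB2HSV),(100,120,60),(125,255,255))
pts=np.argwhere(m>0)[:,::-1].astype(np.float32);print(cv2.minAreaRect(pts))
for n in('foot_face',):print([(d['location'],d['confidence']) for d in finder.place_of('top',n)])
t=cams.read_camera('top');kt=cams.get_calibration('top');cv2.imwrite('pics/t2.png',t[:,:,::-1])
E
```

```text
[ 0.54644091 -0.15164873  0.09606898] -23.267487973485373 [-9.0e-04 -2.6e-03  1.0e+00] [0.15 0.09 0.05] 0.19152582222976666 [-0.0016 -0.0017  0.0028]
((314.0985107421875, 313.4700927734375), (146.96640014648438, 46.99129867553711), 87.1375961303711)
[([345.9, 213.2], 0.4)]
```

Request:
jog_arm([
  {"x": 0,"y": 0,"z": 0,"wx": 0,"wy": 0,"wz": -0.015},
  {"x": 0,"y": 0,"z": 0,"wx": 0,"wy": 0,"wz": -0.04},
  {"x": 0,"y": 0,"z": 0,"wx": 0,"wy": 0,"wz": -0.065},
  {"x": 0,"y": 0,"z": 0,"wx": 0,"wy": 0,"wz": -0.09},
  {"x": 0,"y": 0,"z": 0,"wx": 0,"wy": 0,"wz": -0.115},
  {"x": 0,"y": 0,"z": 0,"wx": 0,"wy": 0,"wz": -0.14},
  {"x": 0,"y": 0,"z": 0,"wx": 0,"wy": 0,"wz": -0.16},
  {"x": 0,"y": 0,"z": 0,"wx": 0,"wy": 0,"wz": -0.18},
  {"x": 0,"y": 0,"z": 0,"wx": 0,"wy": 0,"wz": -0.2},
  {"x": 0,"y": 0,"z": 0,"wx": 0,"wy": 0,"wz": -0.215},
  {"x": 0,"y": 0,"z": 0,"wx": 0,"wy": 0,"wz": -0.23},
  {"x": 0,"y": 0,"z": 0,"wx": 0,"wy": 0,"wz": -0.235},
])

```text
t: 18.17
eef_pos: [0.5465, -0.1517, 0.096]
tool_rot: [0.001, 0.582, 0.813, 0.001]
contact_force: [-0.4, 0.8, -1.1]
gripper_width: 0.195
```

```bash
python3 - <<'E'
from h import *
o=monitor.get_obs();print(yaw(),(rot(o['tool_rot']).T@[0,0,-1]).round(4),o['torque'].round(2),o['gripper_width'],o['q'].round(2))
E
```

```text
18.75063622118936 [ 0.0011 -0.0023  1.    ] [ 0.27  0.07 -0.14] 0.1950585496380217 [-0.07  0.48  0.3   1.95 -0.2   0.74  0.67]
```

Request:
jog_arm([
  {"x": 0,"y": 0,"z": 0,"wx": 0,"wy": 0,"wz": -0.005},
  {"x": 0,"y": 0,"z": 0,"wx": 0,"wy": 0,"wz": -0.01},
  {"x": 0,"y": 0,"z": 0,"wx": 0,"wy": 0,"wz": -0.015},
  {"x": 0,"y": 0,"z": 0,"wx": 0,"wy": 0,"wz": -0.02},
  {"x": 0,"y": 0,"z": 0,"wx": 0,"wy": 0,"wz": -0.022},
  {"x": 0,"y": 0,"z": 0,"wx": 0,"wy": 0,"wz": -0.022},
  {"x": 0,"y": 0,"z": 0,"wx": 0,"wy": 0,"wz": -0.022},
])

```text
t: 18.75
eef_pos: [0.5466, -0.1518, 0.0962]
tool_rot: [0.001, 0.554, 0.832, 0.001]
contact_force: [-1.3, 1.3, 2.8]
gripper_width: 0.194
```

```bash
python3 - <<'E'
from h import *
o=monitor.get_obs();print(yaw(),o['torque'].round(2),o['contact_force'].round(1),o['gripper_width'])
E
```

```text
22.676047401261666 [ 0.24  0.24 -0.26] [-1.3  1.3  2.8] 0.19414163282351696
```

```bash
python3 - <<'E'
from h import *
k=cams.get_calibration('wrist');im=cams.read_camera('wrist');cv2.imwrite('pics/w14.png',im[:,:,::-1])
for f in('w13','w14'):
    i=cv2.imread(f'pics/{f}.png');m=cv2.inRange(cv2.cvtColor(i,cv2.COLOR_BGR2HSV),(100,120,60),(125,255,255))
    rows=np.flatnonzero((m>0).sum(1)>4)
    print(f,[(int(r),np.flatnonzero(m[r])[[0,-1]].tolist()) for r in rows[::12]])
im=im;
for r in orange(im,.052,k,1500,(5,120,200),(26,255,255)): print(r)
E
```

```text
w13 [(240, [312, 316]), (252, [302, 326]), (264, [301, 327]), (276, [296, 330]), (288, [292, 334]), (300, [293, 334]), (312, [291, 335]), (324, [293, 334]), (336, [300, 326]), (348, [300, 325]), (360, [300, 325]), (372, [299, 324]), (384, [303, 321])]
w14 [(240, [315, 322]), (252, [307, 331]), (264, [305, 332]), (276, [295, 332]), (288, [292, 334]), (300, [293, 333]), (312, [291, 335]), (324, [293, 334]), (336, [298, 324]), (348, [297, 323]), (360, [296, 322]), (372, [296, 321]), (384, [300, 317])]
(array([326., 101.]), 521.4, -76.8, 88.4, 49.7, -70.4)
```

View pics/w14.png

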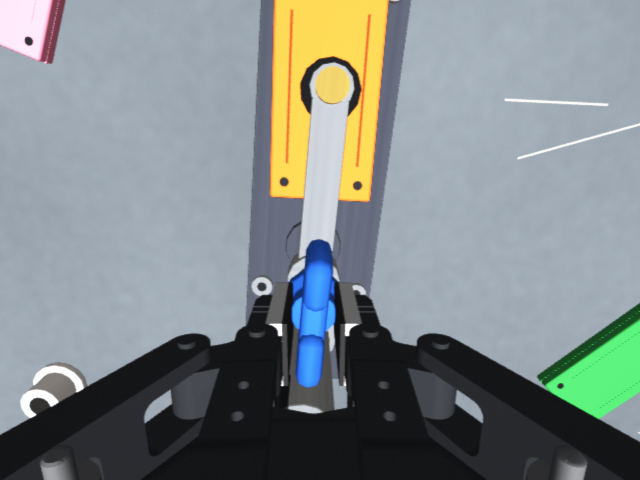

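The foot is over the pile's middle and the arm lies along it. The blade stopped turning while the tool slipped about 4° further, so the clamp is at its stop. I'll release and lift.

Request:
jog_arm([
  {"x": 0,"y": 0,"z": 0,"wx": 0,"wy": 0,"wz": 0},
  {"x": 0,"y": 0,"z": 0,"wx": 0,"wy": 0,"wz": 0},
  {"x": 0,"y": 0,"z": 0,"wx": 0,"wy": 0,"wz": 0},
  {"x": 0,"y": 0,"z": 0,"wx": 0,"wy": 0,"wz": 0},
  {"x": 0,"y": 0,"z": -0.05,"wx": 0,"wy": 0,"wz": 0},
  {"x": 0,"y": 0,"z": -0.15,"wx": 0,"wy": 0,"wz": 0},
  {"x": 0,"y": 0,"z": -0.3,"wx": 0,"wy": 0,"wz": 0},
  {"x": 0,"y": 0,"z": -0.5,"wx": 0,"wy": 0,"wz": 0},
  {"x": 0,"y": 0,"z": -0.6,"wx": 0,"wy": 0,"wz": 0},
  {"x": 0,"y": 0,"z": -0.6,"wx": 0,"wy": 0,"wz": 0},
  {"x": 0,"y": 0,"z": -0.6,"wx": 0,"wy": 0,"wz": 0},
], hand=-0.06)

```text
t: 19.72
eef_pos: [0.5471, -0.152, 0.2182]
tool_rot: [0.003, 0.554, 0.832, 0.002]
contact_force: [0.1, 0.1, -0.7]
gripper_width: 0.468
```

```bash
python3 - <<'E'
from h import *
o=monitor.get_obs();im=cams.read_camera('wrist');k=cams.get_calibration('wrist');cv2.imwrite('pics/w15.png',im[:,:,::-1])
print(o['eef_pos'],yaw(),o['contact_force'])
for r in orange(im,.052,k,1500,(5,120,200),(26,255,255)): print(r)
m=cv2.inRange(cv2.cvtColor(im,cv2.COLOR_RGB2HSV),(100,120,60),(125,255,255))
rows=np.flatnonzero((m>0).sum(1)>4);print([(int(r),np.flatnonzero(m[r])[[0,-1]].tolist()) for r in rows[::8]])
# blade axis from rows near both ends
uv=[]
for r in (rows[6],rows[-8]): uv.append([np.flatnonzero(m[r])[[0,-1]].mean(),r])
P=plane(k,uv,.112);d=P[0]-P[1];print('blade ang',np.degrees(np.arctan2(d[1],d[0])))
y=cv2.inRange(cv2.cvtColor(im,cv2.COLOR_RGB2HSV),(20,60,120),(32,190,255))
n,l,s,c=cv2.connectedComponentsWithStats(y);print([(s[i].tolist(),c[i].round(1).tolist()) for i in range(1,n) if s[i,4]>150])
a=plane(k,project(k,[.546,-.1518,.08]),.08)
t=cams.read_camera('top');kt=cams.get_calibration('top')
for r in orange(t,.052,kt,300): print('top',r)
cv2.imwrite('pics/both.png',np.hstack([cv2.resize(t[180:330,270:420],None,fx=2.6,fy=2.6,interpolation=cv2.INTER_CUBIC),im[60:450,140:540]])[:,:,::-1])
E
```

```text
[ 0.54710855 -0.152001    0.21816564] 22.68300464720199 [ 0.07830169  0.14472723 -0.71653768]
(array([319., 108.]), 518.1, -71.5, 98.9, 49.8, -70.3)
[(192, [311, 318]), (200, [308, 321]), (208, [307, 321]), (216, [299, 324]), (224, [295, 328]), (232, [295, 327]), (240, [301, 322]), (248, [303, 317]), (256, [303, 316]), (264, [302, 316])]
blade ang 107.92089675443114
[([286, 35, 70, 138, 5705], [318.9, 94.1]), ([313, 94, 20, 21, 325], [322.3, 103.8])]
top (array([318., 266.]), 515.4, -66.9, 93.8, 52.9, -70.5)
```

```bash
python3 - <<'E'
from h import *
k=cams.get_calibration('wrist');ang=lambda d:round(np.degrees(np.arctan2(d[1],d[0])),2)
for z in(.055,.065,.075):
    f=plane(k,[322.3,103.8],z)[0];print(z,f.round(4),ang(f-[.546,-.1518,z]),np.linalg.norm((f-[.546,-.1518,z])[:2]))
im=cv2.imread('pics/w15.png');g=cv2.imread('pics/w15.png');m=cv2.inRange(cv2.cvtColor(im,cv2.COLOR_BGR2HSV),(100,120,60),(125,255,255))
for z in(.106,.118):
    c=[[np.flatnonzero(m[r])[[0,-1]].mean(),r] for r in (196,200,204,208)];e=[[np.flatnonzero(m[r])[[0,-1]].mean(),r] for r in(248,252,256,260,264)]
    P=plane(k,np.array([np.mean(c,0),np.mean(e,0)]),z);print('blade',ang(P[0]-P[1]),P.mean(0))
# w14 pose: same but TCP z .0962
import copy
k2=copy.deepcopy(k);E=np.array(k['extrinsics']);E[:3,3]+=E[:3,:3]@np.array([.0005,-.0002,.122]);k2['extrinsics']=E
P=plane(k2,[[319,252],[318.5,264],[309.5,360],[308.5,372]],.112);print('before release',ang(P[0]-P[3]),ang(P[1]-P[2]))
E
```

```text
0.055 [ 0.5188 -0.0685  0.055 ] 108.06 0.0876425272376264
0.065 [ 0.5189 -0.0692  0.065 ] 108.19 0.08696010996922547
0.075 [ 0.5189 -0.0699  0.075 ] 108.32 0.08627811951915039
blade 107.61 [ 0.54419321 -0.14957928  0.106     ]
blade 107.61 [ 0.54302931 -0.14674193  0.118     ]
before release 108.13 107.81
```

The foot sits about on the pile's centre, but the arm and blade measure about 108° against 109.6° for the pile. To rule out stopping short, I'll grip again harder and push once more.

Request:
jog_arm([
  {"x": 0,"y": -0.003,"z": 0.05,"wx": 0,"wy": 0,"wz": 0.022},
  {"x": 0,"y": -0.003,"z": 0.2,"wx": 0,"wy": 0,"wz": 0.022},
  {"x": 0,"y": -0.003,"z": 0.36,"wx": 0,"wy": 0,"wz": 0.022},
  {"x": 0,"y": -0.003,"z": 0.5,"wx": 0,"wy": 0,"wz": 0.022},
  {"x": 0,"y": -0.003,"z": 0.58,"wx": 0,"wy": 0,"wz": 0.022},
  {"x": 0,"y": -0.003,"z": 0.605,"wx": 0,"wy": 0,"wz": 0.022},
  {"x": 0,"y": -0.003,"z": 0.605,"wx": 0,"wy": 0,"wz": 0.022},
  {"x": 0,"y": -0.003,"z": 0.605,"wx": 0,"wy": 0,"wz": 0.022},
])

```text
t: 20.48
eef_pos: [0.5452, -0.1519, 0.0947]
tool_rot: [0.0, 0.583, 0.813, 0.0]
contact_force: [-0.2, -0.1, -0.0]
gripper_width: 0.471
```

Request:
jog_arm([
  {"x": 0,"y": 0,"z": 0,"wx": 0,"wy": 0,"wz": 0},
  {"x": 0,"y": 0,"z": 0,"wx": 0,"wy": 0,"wz": 0},
  {"x": 0,"y": 0,"z": 0,"wx": 0,"wy": 0,"wz": 0},
  {"x": 0,"y": 0,"z": 0,"wx": 0,"wy": 0,"wz": 0},
  {"x": 0,"y": 0,"z": 0,"wx": 0,"wy": 0,"wz": 0},
  {"x": 0,"y": 0,"z": 0,"wx": 0,"wy": 0,"wz": -0.005},
  {"x": 0,"y": 0,"z": 0,"wx": 0,"wy": 0,"wz": -0.01},
  {"x": 0,"y": 0,"z": 0,"wx": 0,"wy": 0,"wz": -0.015},
  {"x": 0,"y": 0,"z": 0,"wx": 0,"wy": 0,"wz": -0.02},
  {"x": 0,"y": 0,"z": 0,"wx": 0,"wy": 0,"wz": -0.025},
  {"x": 0,"y": 0,"z": 0,"wx": 0,"wy": 0,"wz": -0.025},
  {"x": 0,"y": 0,"z": 0,"wx": 0,"wy": 0,"wz": -0.025},
], hand=-1, grip_force=80)

```text
t: 21.48
eef_pos: [0.5466, -0.1521, 0.0963]
tool_rot: [0.002, 0.551, 0.834, 0.001]
contact_force: [0.6, 1.1, 8.1]
gripper_width: 0.172
```

```bash
python3 - <<'E'
from h import *
o=monitor.get_obs();print(o['eef_pos'],yaw(),o['torque'].round(2),o['contact_force'].round(1),o['gripper_width'])
k=cams.get_calibration('wrist');im=cams.read_camera('wrist');cv2.imwrite('pics/w16.png',im[:,:,::-1])
m=cv2.inRange(cv2.cvtColor(im,cv2.COLOR_RGB2HSV),(100,120,60),(125,255,255))
c=np.mean([[np.flatnonzero(m[r])[[0,-1]].mean(),r] for r in range(252,264)],0);e=np.mean([[np.flatnonzero(m[r])[[0,-1]].mean(),r] for r in range(352,372)],0)
P=plane(k,[c,e],.112);d=P[0]-P[1];print(c,e,'blade',np.degrees(np.arctan2(d[1],d[0])))
E
```

```text
[ 0.54664546 -0.15205096  0.09627267] 23.104213669043045 [ 0.31 -0.11 -0.66] [0.6 1.1 8.1] 0.1722180724001604
[319.04166667 257.5       ] [309.075 361.5  ] blade 108.11570639317141
```

The torque reached 0.66 N m and the blade did not move (108.1°), so this is the stop. I'll release and retreat.

Request:
jog_arm([
  {"x": 0,"y": 0,"z": 0,"wx": 0,"wy": 0,"wz": 0},
  {"x": 0,"y": 0,"z": 0,"wx": 0,"wy": 0,"wz": 0},
  {"x": 0,"y": 0,"z": 0,"wx": 0,"wy": 0,"wz": 0},
  {"x": 0,"y": 0,"z": 0,"wx": 0,"wy": 0,"wz": 0},
  {"x": 0,"y": 0,"z": -0.05,"wx": 0,"wy": 0,"wz": 0},
  {"x": 0,"y": 0,"z": -0.15,"wx": 0,"wy": 0,"wz": 0},
  {"x": 0,"y": 0,"z": -0.3,"wx": 0,"wy": 0,"wz": 0},
  {"x": 0,"y": 0,"z": -0.5,"wx": 0,"wy": 0,"wz": 0},
  {"x": 0,"y": 0,"z": -0.62,"wx": 0,"wy": 0,"wz": 0},
  {"x": 0,"y": 0,"z": -0.62,"wx": 0,"wy": 0,"wz": 0},
  {"x": 0,"y": 0,"z": -0.62,"wx": 0,"wy": 0,"wz": 0},
], hand=-0.06)

```text
t: 22.45
eef_pos: [0.547, -0.1523, 0.2224]
tool_rot: [0.003, 0.551, 0.834, 0.002]
contact_force: [-0.2, 0.9, -0.2]
gripper_width: 0.469
```

```bash
python3 - <<'E'
from h import *
o=monitor.get_obs();im=cams.read_camera('wrist');k=cams.get_calibration('wrist');cv2.imwrite('pics/w17.png',im[:,:,::-1])
print(o['eef_pos'],yaw())
for r in orange(im,.052,k,1500,(5,120,200),(26,255,255)): print(r)
m=cv2.inRange(cv2.cvtColor(im,cv2.COLOR_RGB2HSV),(100,120,60),(125,255,255));R_=np.flatnonzero((m>0).sum(1)>4)
c,e=[np.mean([[np.flatnonzero(m[r])[[0,-1]].mean(),r] for r in q],0) for q in(R_[6:16],R_[-18:-8])]
P=plane(k,[c,e],.112);d=P[0]-P[1];print('blade',np.degrees(np.arctan2(d[1],d[0])))
y=cv2.inRange(cv2.cvtColor(im,cv2.COLOR_RGB2HSV),(20,60,120),(32,190,255));n,l,s,cc=cv2.connectedComponentsWithStats(y)
for i in range(1,n):
    if 200<s[i,4]<600: print('foot',plane(k,cc[i],.07))
# pile: project ideal 3 layers of edges; extents of full-orange silhouette below top face
for z in(.052,.040,.028):
    a=np.radians(109.6);u=np.array([np.cos(a),np.sin(a)]);v=np.array([-u[1],u[0]]);C=np.array([.5179,-.071])
    print(z,project(k,[np.r_[C+50e-3*sx*u+25e-3*sy*v,z] for sx,sy in((1,1),(1,-1),(-1,-1),(-1,1))]).round(1).tolist())
mo=cv2.inRange(cv2.cvtColor(im,cv2.COLOR_RGB2HSV),(3,120,70),(26,255,255))
for r in range(40,180,20): 
    x=np.flatnonzero(mo[r,200:440])+200; print(r,x[[0,-1]] if len(x) else '')
x=np.flatnonzero(mo[:,318]);print('col',x[[0,-1]])
E
```

```text
[ 0.54698089 -0.1523359   0.22239957] 23.10812404362346
(array([320., 108.]), 518.1, -71.5, 98.9, 49.8, -70.4)
blade 107.08237262848343
foot [[ 0.52032391 -0.06940398  0.07      ]]
0.052 [[290.1, 32.6], [357.7, 37.2], [346.3, 173.2], [284.6, 169.5]]
0.04 [[291.0, 36.4], [355.8, 40.9], [345.0, 171.7], [285.6, 168.1]]
0.028 [[291.7, 40.0], [354.1, 44.3], [343.8, 170.3], [286.5, 166.8]]
40 [291 356]
60 [290 355]
80 [289 354]
100 [288 352]
120 [287 350]
140 [286 349]
160 [286 347]
col [ 36 111]
```

```bash
python3 - <<'E'
import cv2,numpy as np
from h import *
for f in('w15','w17'):
    im=cv2.imread(f'pics/{f}.png')
    h=cv2.cvtColor(im,cv2.COLOR_BGR2HSV)
    y=cv2.inRange(h,(20,60,120),(32,190,255));n,l,s,c=cv2.connectedComponentsWithStats(y)
    print(f,[(s[i].tolist(),c[i].round(1)) for i in range(1,n) if s[i,4]>100])
    # arm (gray, low sat) extents per row
    for r in range(120,186,8):
        g=(h[r,290:350,1]<60)&(h[r,290:350,2]>120); x=np.flatnonzero(g)+290; print(r,x[[0,-1]] if len(x) else '',end=' ')
    m=cv2.inRange(h,(100,120,60),(125,255,255));R_=np.flatnonzero((m>0).sum(1)>4)
    print('\nblue',[(int(r),float(np.flatnonzero(m[r])[[0,-1]].mean())) for r in R_[::8]])
E
```

```text
w15 [([286, 35, 70, 138, 5705], array([318.9,  94.1])), ([313, 94, 20, 21, 325], array([322.3, 103.8]))]
120 [311 331] 128 [310 330] 136 [309 329] 144 [309 328] 152 [308 328] 160 [307 349] 168 [307 349] 176 [290 349] 184 [290 349] 
blue [(192, 314.5), (200, 314.5), (208, 314.0), (216, 311.5), (224, 311.5), (232, 311.0), (240, 311.5), (248, 310.0), (256, 309.5), (264, 309.0)]
w17 [([287, 36, 70, 136, 5555], array([319.3,  94.2])), ([315, 94, 19, 21, 313], array([324. , 103.9]))]
120 [312 332] 128 [311 331] 136 [311 330] 144 [310 349] 152 [309 328] 160 [308 349] 168 [307 349] 176 [290 349] 184 [290 348] 
blue [(190, 314.5), (198, 315.0), (206, 315.0), (214, 311.5), (222, 311.0), (230, 311.0), (238, 311.5), (246, 310.0), (254, 309.0), (262, 308.5)]
```

```bash
python3 - <<'E'
from h import *
print(bot.hand_in())
E
```

```text
the job is handed in; nothing more can be done
None
```

I set both loose orange covers down on the seated one, turned the wing knob counter-clockwise to its stop, backed the gripper off and handed the job in at about 22.5 s. No verdict was reported.

**Pile:** The last wrist picture puts the top cover at (518.1, −71.5) mm, with its long axis at 109.6°. No lower edges stuck out in that view. Before release, each cover was lined up with the one below it to within about 0.5 mm, except that the seated cover may lie about 0.5 mm to one side.

**Clamp:** The foot is over the pile's middle. I gripped the knob again at 80 N and pushed to about 0.66 N m. The blade did not move from where it had stopped, so I take that as the stop.

**Disagreements:**
- **Arm angle:** the arm and blade measured about 107–108° against the pile's 109.6°. This may be camera error, but I could not settle it.
- **After the second release:** the foot read 0.5 to 1.5 mm from where it was after the first release. The blade's tilt in the picture was unchanged, so I put that down to measuring noise.
- **Grip on the knob:** the fingers closed to about 16 mm instead of the blade's 10 mm. I think they held the hub as well, and they slipped about 4° at the stop.
- **Final picture not viewed:** I had used up the picture limit, so the final checks are numbers from the pictures only. The other things on the bench were not checked at the end, but the wrist force readings gave no sign of touching them.

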